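Put the ceramic drawer back in order

ROBOT

A 7-joint arm with a two-finger parallel gripper is mounted at the origin on the work surface. World frame = base frame: x ahead of the robot, y to its left, z up, the work surface at z = 0. Lengths are in mm, angles in rad, forces in N, time in s.
With the tool pointing down it reaches from about 350 to 775 mm from the base axis. Payload 3.1 kg.
Tool frame: the origin (TCP) lies at the very end of the fingers, on their centre line; the grasp point (between the pads) lies 19 mm behind it (robot.hold_point_z is the distance from the TCP to the grasp point, in mm); z points along the fingers, y is the line along which they close (so a half turn about z gives the same grasp; the last joint's range is limited). The gripper opens to 85 mm and grips with 20 to 120 N. Pads are 22 mm wide; open, the fingers measure 114 mm over their backs; the gripper's body (76 mm by 85 mm) begins 54 mm behind the grasp point. The pads swing forward as they close: fully open they stand 13 mm farther back than shut.
Start: joints at [1.262, 0.311, 0.014, 1.512, -0.004, 1.319, -0.027], TCP at [145.038, -530.548, 231.304] pointing down, gripper open.
Joint ranges: [-2.7, 2.7], [-0.3, 1.91], [-1.27, 1.3], [0.12, 2.57], [-1.44, 4.58], [0.2, 2.03], [-3.05, 3.05]. Speed limits (rad/s): [2.79, 2.79, 3.14, 3.14, 3.14, 3.14, 3.14].

INTERFACE

Orientations are given as a rotation vector (axis times angle).
In Python, from plant import get_state, imaging, workorder, robot gives the robot as it stands.
- The arm moves only by the shell command python3 -m jog 'ROWS'. ROWS is JSON, a list of rows, each a list of 7 numbers: the closure, from 0 (fully open) to 1 (shut), then the shift along the tool's x, y, z in m, then the turn, a rotation vector about the tool's x, y, z in rad. A call has 1 to 8 rows; each row is the pose to reach, as a shift and turn from the pose commanded when the call began, along the tool's axes at that moment; what a row does not reach only later rows make up. A row lasts 1/8 s, in which the tool goes at most 62.5 mm and 10.7 degrees, less where a joint would pass 70% of its speed; a pose out of reach is approached as far as the arm can. A call with a gripper value outside its range is refused whole. The fingers move at their own pace and stop on an object; the grip force is fixed at half the most. Time passes only in rows, so rows that repeat a pose let the fingers close. It gives the time, the measured TCP pose, the force, the opening and the grip force at its end, in the units of the state.
- get_state(): the state, without advancing time (a new reading comes with each control period).
- imaging.read_camera(name): name is "scene" or "top" or "wrist"; returns the picture (400x640x3 uint8, red, green, blue); there is no depth.
- imaging.calibration(name): a dict with "fovy" (degrees; the focal length in pixels is half the picture's height over the tangent of half this angle, whatever the lens; pixels are square), "cx", "cy" (the principal point, pixels), "R" (3x3) and "t" (3): a world point X has camera coordinates R X + t. Camera axes: x right, y down, z forward; pixel columns grow to the right and rows downward; lengths in mm; the calibration is good to about 2 mm. A picture is of the moment at which its call begins: read the wrist's pose just before it. calibration takes no time and is no camera call; for the wrist camera it gives the pose at the moment of the call.
- workorder.close_job(): hands the job in; it is judged then, once.
The state is a dict: "clock": time; "joint_pos": joint angles; "qd": joint speeds; "joint_efforts": joint torques, N m; "tcp_pos": TCP position; "orientation": TCP orientation; "wrist_force": force on the tool from outside, world axes, zero at the start; "wrist_torque": the same for the moment, N m; "gripper_width": finger opening in mm; "gripper_force": force on a finger pad.
Only numpy, scipy, OpenCV 4.12 (cv2) and the standard library are available. Lean on these libraries where they do the work, as an engineer would, in place of code of your own. Each camera call takes 0.05 s, during which the arm holds its last target. There are 200 camera calls.

TASK

Tidy the ceramics drawer: the shade guide lies across the jar wells, so lay it flat, white face up, in its own long recess in the foam. Take the stack of three powder jars apart and stand each jar, kept upright all the way, fully down in the foam well cut for its size. Set everything down, drop nothing, and leave the carton and the stain syringe beside the stack where they are.

Things in the scene. Friction and masses are not known exactly. Their poses are not given: they have to be found in the camera images.
- small_mid (a point): The small powder jar: upright cylinder, white body, tan screw lid, 38 mm across the lid (the body is 2 mm less, its foot bevelled), 46 mm tall. At the start it stands on the medium jar, on top of the stack. The point is its centre, half-way up; z is up along the jar's axis.
- medium_mid (a point): The medium powder jar: upright cylinder, white body, tan screw lid, 50 mm across the lid (the body is 2 mm less, its foot bevelled), 56 mm tall. At the start it stands on the large jar, in the middle of the stack. The point is its centre, half-way up; z is up along the jar's axis.
- large_mid (a point): The large powder jar: upright cylinder, white body, tan screw lid, 64 mm across the lid (the body is 2 mm less, its foot bevelled), 66 mm tall. At the start it stands on the bench, at the bottom of the stack. The point is its centre, half-way up; z is up along the jar's axis.
- well_small (a point): The well for the small jar: round hole 46 mm across and 14 mm deep in the middle of a grey foam block (110 x 96 mm), one of three such blocks side by side in the drawer, in any order. The point is the centre of the well's floor, 14 mm below the flat foam top; z is up, y runs along the row of blocks, x across it. Neighbouring wells are 98 mm apart; two small white pots stand 22 mm above the foam at the +y end of the row, about 81 mm past the last well.
- well_medium (a point): The well for the medium jar: round hole 58 mm across and 14 mm deep in the middle of a grey foam block (110 x 96 mm), one of three such blocks side by side in the drawer, in any order. The point is the centre of the well's floor, 14 mm below the flat foam top; z is up, y runs along the row of blocks, x across it. Neighbouring wells are 98 mm apart; two small white pots stand 22 mm above the foam at the +y end of the row, about 81 mm past the last well.
- well_large (a point): The well for the large jar: round hole 72 mm across and 14 mm deep in the middle of a grey foam block (110 x 96 mm), one of three such blocks side by side in the drawer, in any order. The point is the centre of the well's floor, 14 mm below the flat foam top; z is up, y runs along the row of blocks, x across it. Neighbouring wells are 98 mm apart; two small white pots stand 22 mm above the foam at the +y end of the row, about 81 mm past the last well.
- guide_mid (a point): The shade guide: flat white plastic holder 190 mm long and 16 mm thick, 34 mm wide at its ends and 26 mm at its 58 mm long waist in the middle, with four tooth samples that stick out 16.5 mm from one edge at one end and from the other edge at the other end, 7 to 11 mm above its underside (the waist is free of them). It lies flat on the foam tops, across the wells. The point is its centre, 8 mm above its underside; y runs along its length, x across it, z is up.
- recess (a point): The shade guide's long rectangular recess, 206 x 56 mm and 5 mm deep, in the grey foam strip (240 x 92 mm) on the robot's side of the well blocks; the strip's top is level with theirs. The point is the centre of the recess floor, 5 mm below the foam top; y runs along its length, x across it, z is up. A guide lies in it either way round. The drawer's clear walls stand 6 mm above the foam tops.
- carton_mid (a point): White carton, 52 x 52 x 62 mm tall, on the bench behind the stack, seen from the robot, its centre about 115 mm from the stack's axis. Not to be moved. The point is its centre.
- syringe_mid (a point): Stain syringe lying on the bench on the robot's side of the stack, about 112 mm long and 26 mm wide at its flange, 15 mm high, about 90 mm from the stack's axis. Not to be moved. The point is in the middle of its barrel, 7.5 mm above the bench; y runs along it.
Not all that is in view belongs to the job. Leave any purple look-alike of the part that bears small_mid alone.

How it is judged (in metres and radians):
At the end, for the whole second after the job is handed in: Each jar upright (7 deg), at rest, within 9 mm of the centre of its own size of well and 4 mm of its floor; the guide face up, at rest, within 15 mm and 8 deg of its recess and 2.5 mm of its floor; carton and syringe within 30 mm of their start (horizontal distance between small_mid and well_small below 0.009 m and z of small_mid in the frame of well_small below 0.027 m and angle between each of small_mid, medium_mid, large_mid's own z axis and vertical below 0.12 rad and linear speed of each of jar_small, jar_medium, jar_large, shade_guide below 0.02 m/s and horizontal distance between medium_mid and well_medium below 0.009 m and z of medium_mid in the frame of well_medium below 0.032 m and horizontal distance between large_mid and well_large below 0.009 m and z of large_mid in the frame of well_large below 0.037 m and horizontal distance between guide_mid and recess below 0.015 m and z of guide_mid in the frame of recess below 0.0105 m and angle between guide_mid's own z axis and vertical below 0.1 rad and angle between the y axis of guide_mid and the y axis of recess, either way round below 0.15 rad and distance of each of carton_mid, syringe_mid from where it was at the start of the episode below 0.03 m); the robot touches nothing.
It fails at once if a jar is tipped by more than 40 degrees (angle between any of small_mid, medium_mid, large_mid's own z axis and vertical above 0.7 rad).
It fails at once if a jar or the shade guide is dropped (unheld and faster than 0.8 m/s) ((linear speed of jar_small above 0.8 m/s and contact force between jar_small and the fingers below 0.05 N) or (linear speed of jar_medium above 0.8 m/s and contact force between jar_medium and the fingers below 0.05 N) or (linear speed of jar_large above 0.8 m/s and contact force between jar_large and the fingers below 0.05 N) or (linear speed of shade_guide above 0.8 m/s and contact force between shade_guide and the fingers below 0.05 N)).
It fails at once if the carton or the syringe is shifted by more than 30 mm (distance of any of carton_mid, syringe_mid from where it was at the start of the episode above 0.03 m).
It also fails if it takes over 106 s, if anything falls off the work surface, if the arm or the gripper's body presses on something with over 40 N, if the wrist force passes 120 N, or if a joint passes its speed limit or range.

## Working session

There is one attempt and no reset: what is moved stays moved. The work goes in short steps, Python scripts to look and compute and a shell command to move; the robot and the scene stay as the last step left them, time stands still between calls to the robot, and variables do not carry over. Pictures are saved under pics/ and viewed, at most 14 in all, crops included, and the job is handed in when it is done.

```bash
mkdir -p pics; ls; cat > h.py <<'E'
import numpy as np,cv2
from scipy.spatial.transform import Rotation as Ro
from plant import get_state,imaging,workorder,robot
def snap(n,f):
    c=imaging.calibration(n);im=imaging.read_camera(n);np.savez('pics/'+f+'.npz',im=im,**c);cv2.imwrite('pics/'+f+'.png',im[:,:,::-1]);return im,c
def ray(c,u,v):
    f=200/np.tan(np.radians(float(c['fovy']))/2);R=np.array(c['R']);t=np.array(c['t'])
    return -R.T@t, R.T@np.array([(u-c['cx'])/f,(v-c['cy'])/f,1])
def onz(c,u,v,z):
    o,d=ray(c,u,v);return o+d*(z-o[2])/d[2]
def proj(c,X):
    f=200/np.tan(np.radians(float(c['fovy']))/2);p=np.array(c['R'])@np.array(X,float)+np.array(c['t']);return f*p[0]/p[2]+c['cx'],f*p[1]/p[2]+c['cy']
E
python3 - <<'E'
from h import *
for n in('top','scene'):
    im,c=snap(n,n+'0');print(n,c['fovy'],c['cx'],c['cy'],-np.array(c['R']).T@c['t'],np.array(c['R']).round(2).tolist())
s=get_state();print(s,robot.hold_point_z)
a=cv2.imread('pics/top0.png');b=cv2.imread('pics/scene0.png')
E
```

```text
pics
top 49.92864662686678 323.8166919653542 197.58813785864282 [ 424.47011688 -105.26084537 1011.36649961] [[0.0, -1.0, 0.01], [-1.0, -0.01, -0.09], [0.09, -0.01, -1.0]]
scene 49.86155725701708 318.9419040096047 198.6119823741767 [862.58612114 389.2667636  875.50610165] [[-0.83, 0.56, 0.02], [0.43, 0.64, -0.63], [-0.37, -0.52, -0.77]]
{'clock': 0.1, 'joint_pos': array([ 1.26230112,  0.31162745,  0.01397415,  1.51291001, -0.00438346,
        1.31922549, -0.02722703]), 'qd': array([ 0.0003304 , -0.00069511, -0.0003064 , -0.0065197 ,  0.00037692,
        0.00041978,  0.00075415]), 'joint_efforts': array([ 6.23535889e-04, -3.80855834e+01,  1.46434503e-01, -2.31243056e+01,
        1.21972451e-02,  8.11351289e-03, -3.50388109e-05]), 'tcp_pos': array([ 144.84325479, -529.89189816,  230.33432153]), 'orientation': array([-3.11158034e+00, -4.17670353e-01,  6.01266474e-04]), 'wrist_force': array([-0.54269685, -0.27154197,  0.05019343]), 'wrist_torque': array([0.01877975, 0.01858045, 0.01984944]), 'gripper_force': 0.0, 'gripper_width': 85.3975008970457} 18.700000000000003
```

View pics/top0.png

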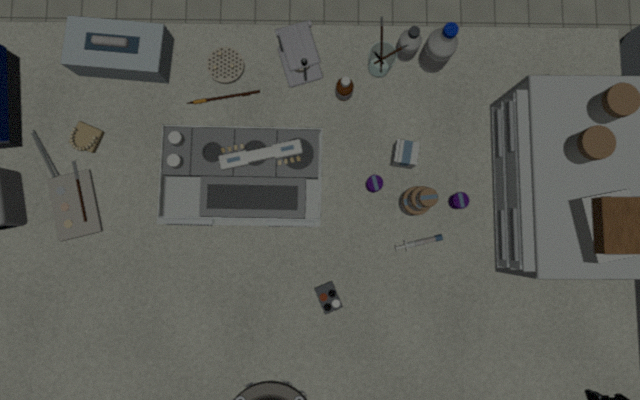

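View pics/scene0.png

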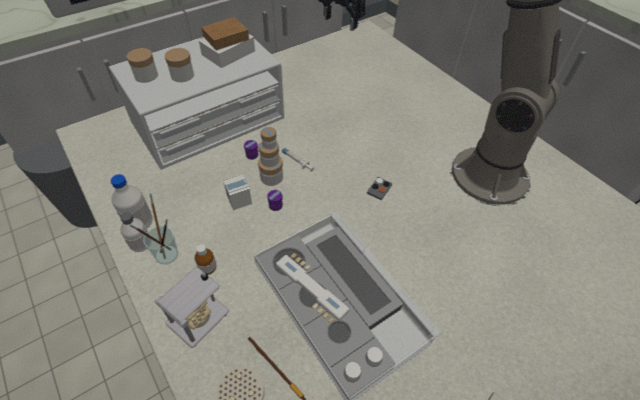

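The top view shows the drawer at (160–320, 127–225) with the guide across the wells at about (260,153), and the recess at (252,197). The tan-lidded stack is at about (420,200), the carton at (405,152) and the syringe at (418,242). The small-jar candidates are the tan-lidded jar on the stack (427,195) and the purple pieces at (375,183) and (459,200). Only the tan one fits. I'll confirm it in one enlarged crop.

```bash
python3 - <<'E'
from h import *
a=cv2.imread('pics/top0.png');b=cv2.imread('pics/scene0.png')
x=cv2.resize(a[115:265,150:480],(792,360),interpolation=cv2.INTER_CUBIC)
y=cv2.resize(b[115:355,215:445],(230,240))
y=cv2.resize(b[120:220,215:335],(288,240),interpolation=cv2.INTER_CUBIC);z=cv2.resize(b[210:390,250:440],(253,240),interpolation=cv2.INTER_CUBIC)
o=np.zeros((600,792,3),np.uint8);o[:360]=x;o[360:,:288]=y;o[360:,300:553]=z
o=cv2.convertScaleAbs(o,alpha=1.5)
cv2.imwrite('pics/crop0.png',o)
E
```

```text
(no output)
```

View pics/crop0.png

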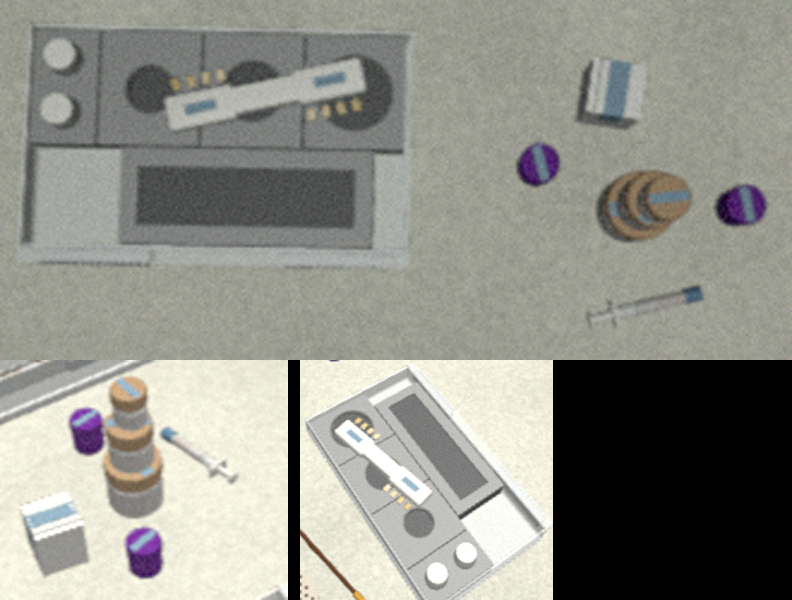

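The crop confirms the tan-lidded jar on the stack is the target. The two purple look-alikes stand at either side of it. Well order from +y is small, medium, large, and the guide spans medium and large with its teeth sticking out at opposite edges. Next I'll measure by masks.

```bash
cat > m.py <<'E'
from h import *
def load(f):
    d=np.load('pics/'+f+'.npz');return d['im'],{k:d[k] for k in('fovy','cx','cy','R','t')}
def comps(m,lo,hi):
    n,l,s,ce=cv2.connectedComponentsWithStats(m.astype(np.uint8));return [(ce[i],s[i],l==i) for i in range(1,n) if lo<s[i][4]<hi]
def tri(c1,p1,c2,p2):
    A=[];B=[]
    for c,p in((c1,p1),(c2,p2)):
        o,d=ray(c,*p);d/=np.linalg.norm(d);P=np.eye(3)-np.outer(d,d);A.append(P);B.append(P@o)
    return np.linalg.lstsq(np.vstack(A),np.hstack(B),rcond=None)[0]
E
python3 - <<'E'
from m import *
for n in('top0','scene0'):
    im,c=load(n);g=im.astype(int).sum(2)/3
    hsv=cv2.cvtColor(im,cv2.COLOR_RGB2HSV)
    box=(slice(115,265),slice(150,480)) if n=='top0' else (slice(120,395),slice(215,445))
    M=np.zeros(g.shape,bool);M[box]=1
    print(n,'grey pctl',np.percentile(g[box],[1,5,20,50,80,95,99]))
    for nm,m in(('dark',(g<(60 if n=='top0' else 85))),('white',g>(150 if n=='top0' else 205)),('tan',(hsv[...,1]>70)&(hsv[...,0]<20)&(hsv[...,2]>60)),('purple',(hsv[...,0]>125)&(hsv[...,0]<150)&(hsv[...,1]>120))):
        for ce,s,l in comps(m&M,30,5000):
            pts=np.argwhere(l)[:,::-1].astype(np.float32);print(nm,ce.round(1),s.tolist(),[np.round(v,1) for v in cv2.minAreaRect(pts)])
E
```

```text
top0 grey pctl [ 46.          52.66666667  82.66666667 100.33333333 104.33333333
 111.         119.        ]
dark [180.7 141. ] [174, 134, 11, 12, 37] [array([180.1, 141. ]), array([ 6. , 13.3]), np.float64(32.5)]
dark [302.1 156.5] [286, 139, 27, 30, 383] [array([300.9, 156.1]), array([21.6, 30.5]), np.float64(39.8)]
dark [253.6 145.1] [243, 141, 23, 10, 141] [array([253.6, 144.6]), array([ 8.3, 22.4]), np.float64(79.7)]
dark [211.6 151.4] [202, 142, 21, 20, 296] [array([212. , 151.5]), array([19.1, 19.1]), np.float64(45.0)]
dark [392.9 154.6] [391, 143, 6, 23, 55] [array([393. , 154.1]), array([22. ,  4.9]), np.float64(87.4)]
dark [179.7 163.4] [174, 157, 10, 12, 38] [array([179.4, 163.5]), array([ 5.1, 13. ]), np.float64(28.6)]
dark [256.9 162.5] [249, 160, 17, 6, 45] [array([257.2, 162.8]), array([ 3.6, 16.5]), np.float64(76.0)]
dark [404.1 164.8] [397, 163, 15, 5, 47] [array([404. , 164.8]), array([14.5,  3.8]), np.float64(9.5)]
dark [184.3 175.1] [163, 174, 40, 3, 47] [array([182.5, 174.7]), array([39.,  2.]), np.float64(2.1)]
dark [161.7 191.8] [160, 177, 4, 31, 60] [array([16
[... 3233 characters left out ...]
, 15, 14, 122] [array([268. , 133.5]), array([13., 14.]), np.float64(90.0)]
tan [268.6 152.1] [260, 147, 18, 11, 137] [array([268.7, 152.3]), array([ 9.7, 17.2]), np.float64(86.4)]
tan [269.6 167.9] [258, 157, 24, 18, 164] [array([270. , 166.1]), array([16.2, 23.2]), np.float64(84.3)]
tan [382.  189.2] [379, 187, 7, 6, 33] [array([382. , 189.5]), array([5., 6.]), np.float64(90.0)]
tan [274.5 366.1] [248, 337, 56, 58, 204] [array([274.4, 367. ]), array([78.5,  5. ]), np.float64(46.5)]
purple [251.8 151.1] [246, 143, 12, 16, 128] [array([251.4, 150.7]), array([14.6, 10.7]), np.float64(83.7)]
purple [275.8 202.3] [269, 193, 13, 17, 141] [array([275., 201.]), array([16., 12.]), np.float64(90.0)]
```

```bash
python3 - <<'E'
from m import *
im,c=load('top0');_,s=load('scene0')
for a,b in(((211.8,151.5),(339,331)),((251.8,196.7),(352.9,273.2)),((175.1,137.6),(374.5,354.5)),((174.3,160.4),(353.5,370))):print('tri',tri(c,a,s,b).round(1))
# lid tops: small lid centre crop
P=lambda u,v:(u/2.4+150-.3,v/2.4+115-.3)
print('small',onz(c,*P(669,198),168),'med',onz(c,*P(645,200),122),'large',onz(c,*P(638,206),66))
print('smallscene',onz(s,268,133.3,168))
print('purples',onz(c,374.5,183,46),onz(c,459.5,200,46))
print('carton',onz(c,*P(619,88),62),'syr',onz(c,*P(645,307),8))
for z in (14,20,30):
    print(z,[onz(c,*p,z-w).round(1) for p,w in((P(151,88),14),(P(137,166),0),(P(356,170),0),(P(354,228),0),(P(135,225),0))])
    print('guide',[onz(c,*P(*p),z+16).round(1) for p in((166,98),(362,59),(366,91),(171,130))])
print('seams',[onz(c,*P(u,145),20).round(1) for u in(97,202,304,406)])
print(get_state()['joint_pos'],Ro.from_rotvec(get_state()['orientation']).as_matrix().round(3))
E
```

```text
tri [621.7 138.2  39.3]
tri [517.8  46.3  35. ]
tri [625.9 215.3 102.3]
tri [620.6 220.8   8.6]
small [ 506.30731992 -323.38871134  168.        ] med [ 508.90622813 -314.32556115  122.        ] large [ 508.62246019 -320.91593213   66.        ]
smallscene [ 510.46481746 -320.01822185  168.        ]
purples [ 549.81098128 -232.75508074   46.        ] [ 512.17139919 -425.41938068   46.        ]
carton [ 619.8808862  -305.72670369   62.        ] syr [ 415.38027106 -339.40695656    8.        ]
14 [array([629.3, 146.7,   0. ]), array([549.5, 154.6,  14. ]), array([546.9, -58. ,  14. ]), array([490.3, -56.6,  14. ]), array([492.1, 154.8,  14. ])]
guide [array([613.6, 124.6,  30. ]), array([653.2, -63.5,  30. ]), array([621.8, -67.6,  30. ]), array([582.5, 119. ,  30. ])]
20 [array([628.1, 145.2,   6. ]), array([548.8, 153. ,  20. ]), array([546.2, -58.3,  20. ]), array([489.9, -56.9,  20. ]), array([491.7, 153.2,  20. ])]
guide [array([612.4, 123.2,  36. ]), array([651.8, -63.7,  36. ]), array([620.6, -67.8,  36. ]), array([581.5, 117.6,  36. ])]
30 [array([626.1, 142.7,  16. ]), array([547.5, 150.4,  30. ]), array([544.9, -58.7,  30. ]), array([489.3, -57.4,  30. ]), array([491. , 150.6,  30. ])]
guide [array([610.5, 120.8,  46. ]), array([649.4, -64.1,  46. ]), array([618.6, -68.2,  46. ]), array([579.9, 115.3,  46. ])]
seams [array([569. , 192.2,  20. ]), array([569.6,  90.9,  20. ]), array([570.3,  -7.7,  20. ]), array([ 570.9, -106.5,   20. ])]
[ 1.26230112  0.31162745  0.01397415  1.51291001 -0.00438346  1.31922549
 -0.02722703] [[ 0.965  0.264 -0.001]
 [ 0.264 -0.965  0.002]
 [-0.    -0.002 -1.   ]]
```

```bash
cat > g.py <<'E'
import sys
from h import *
s=get_state();p=s['tcp_pos'];R=Ro.from_rotvec(s['orientation'])
x,y,z,yaw=map(float,sys.argv[1:5])
T=Ro.from_euler('z',yaw,degrees=True)*Ro.from_rotvec([np.pi,0,0])
d=R.inv().apply(np.array([x,y,z])-p)/1000
print('t',round(s['clock'],2),'shift',d.round(4),'turn',(R.inv()*T).as_rotvec().round(3),'w',round(s['gripper_width'],1),'yaw',np.degrees(np.arctan2(*R.as_matrix()[[1,0],0])).round(1))
E
python3 g.py 590 26 230 101.9
python3 - <<'E'
from h import *
c=imaging.calibration('wrist');s=get_state();R=Ro.from_rotvec(s['orientation']).as_matrix();R2=np.array(c['R'])
print(c['fovy'],c['cx'],c['cy'],R.T@(-R2.T@c['t']-s['tcp_pos']),(R2@R).round(3))
E
```

```text
t 0.1 shift [ 0.576  -0.4188  0.0012] turn [-0.002 -0.002 -1.512] w 85.4 yaw 15.3
68.88350100133262 316.1033473691933 204.56152337297877 [  69.50083232    0.38924822 -142.8322321 ] [[-0.001  1.    -0.   ]
 [-0.962 -0.001 -0.272]
 [-0.272  0.     0.962]]
```

```bash
r='[0,0.576,-0.419,0,0,0,-1.51]'; 
python3 -m jog '[[0,0.576,-0.419,0,0,0,-1.51],[0,0.576,-0.419,0,0,0,-1.51],[0,0.576,-0.419,0,0,0,-1.51],[0,0.576,-0.419,0,0,0,-1.51],[0,0.576,-0.419,0,0,0,-1.51],[0,0.576,-0.419,0,0,0,-1.51],[0,0.576,-0.419,0,0,0,-1.51],[0,0.576,-0.419,0,0,0,-1.51]]'; python3 g.py 590 26 230 101.9
```

```text
clock: 1.1
tcp_pos: [458.1, -138.7, 231.1]
orientation: [1.986, 2.434, -0.001]
wrist_force: [-0.3, -0.4, 0.8]
gripper_width: 85.3
gripper_force: 0.0
t 1.1 shift [0.135  0.1622 0.001 ] turn [-0.     0.    -0.006] w 85.3 yaw 101.6
```

```bash

python3 -m jog '[[0,0.135,0.162,0,0,0,0],[0,0.135,0.162,0,0,0,0],[0,0.135,0.162,0,0,0,0],[0,0.135,0.162,0,0,0,0],[0,0.135,0.162,0,0,0,0],[0,0.135,0.162,0,0,0,0]]'; python3 - <<'E'
from h import *
im,c=snap('wrist','w1')
im2=cv2.convertScaleAbs(im,alpha=1.5);cv2.imwrite('pics/w1.png',im2[:,:,::-1])
E
```

```text
clock: 1.85
tcp_pos: [589.5, 22.1, 230.8]
orientation: [-1.995, -2.426, 0.003]
wrist_force: [0.2, -1.0, 0.1]
gripper_width: 85.4
gripper_force: 0.0
```

View pics/w1.png

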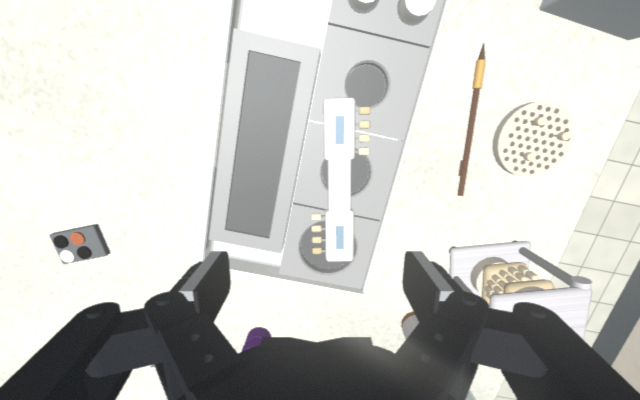

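The wrist view shows the guide running vertically at (340,98)–(340,260), with its waist near (340,185). The wells are at (366,83) small, (345,172) medium and (328,246) large, and the recess is at (263,145).

```bash
python3 - <<'E'
from m import *
im,c=load('w1');_,t=load('top0');g=im.astype(int).sum(2)/3
hsv=cv2.cvtColor(im,cv2.COLOR_RGB2HSV)
M=np.zeros(g.shape,bool);M[40:275,205:405]=1
print(np.percentile(g[M],[1,10,30,50,70,90]),g[150,345],g[145,263],g[190,338],g[110,380])
for th in(70,85):
  for ce,s,l in comps((g<th)&M,100,30000):
    pts=np.argwhere(l)[:,::-1].astype(np.float32);r=cv2.minAreaRect(pts);b=cv2.boxPoints(r)
    print('dark',ce.round(1),s.tolist());
    if s[4]>5000:
      for z in(30,35,40):
        q=np.array([onz(c,*p,z)[:2] for p in b]);print(z,q.round(1).tolist(),q.mean(0),np.linalg.norm(np.diff(q,axis=0),axis=1).round(1))
print('tri recess',tri(c,(263,145.3),t,(251.8,196.7)))
W=(g>(g[190,338]+g[110,380])/2)&M
for ce,s,l in comps(W,1000,30000):
    pts=np.argwhere(l)[:,::-1].astype(np.float32);b=cv2.boxPoints(cv2.minAreaRect(pts));print('white',ce,s.tolist())
    for z in(46,56):
        q=np.array([onz(c,*p,z)[:2] for p in b]);print(z,q.round(1).tolist(),q.mean(0),np.linalg.norm(np.diff(q,axis=0),axis=1).round(1))
for z in(20,30,40):print(z,'wells',[onz(c,*p,z)[:2].round(1).tolist() for p in((366.5,82.5),(345.5,171.5),(328,246))], 'seams',onz(c,383,36,z)[:2],onz(c,369,130,z)[:2].round(1))
E
```

```text
[ 83.66666667 101.         124.33333333 145.33333333 154.66666667
 189.33333333] 201.66666666666666 104.66666666666667 199.66666666666666 147.66666666666666
dark [219.5 265.4] [205, 252, 24, 23, 357]
dark [217.8 264.9] [205, 252, 25, 23, 439]
tri recess [519.33248998  49.69202131  15.34080804]
white [212.00941176 103.54682353] [205, 40, 22, 186, 2125]
46 [[451.4, 145.7], [472.2, 149.7], [493.8, -47.3], [469.2, -52.2]] [471.65272662  48.96965115] [ 21.1 198.3  25. ]
56 [[455.3, 144.0], [475.4, 147.9], [496.3, -43.2], [472.5, -47.8]] [474.86627345  50.21712746] [ 20.5 192.2  24.3]
white [338.7498601  177.05903749] [325, 99, 29, 162, 3574]
46 [[581.2, 114.1], [610.3, 119.7], [652.7, -62.8], [618.8, -69.5]] [615.72336891  25.38460533] [ 29.6 187.4  34.6]
56 [[581.1, 113.3], [609.2, 118.8], [650.4, -58.1], [617.5, -64.6]] [614.53786154  27.35222762] [ 28.7 181.7  33.5]
white [390.82345828 235.28053204] [368, 148, 37, 127, 1654]
46 [[675.1, -77.9], [676.9, 80.8], [711.7, 78.2], [714.6, -82.3]] [ 6.94578365e+02 -2.79355582e-01] [158.7  35.  160.5]
56 [[672.1, -72.8], [673.8, 81.1], [707.6, 78.6], [710.4, -77.0]] [690.98509883   2.47189031] [153.9  33.9 155.6]
20 wells [[623.9, 142.1], [622.8, 39.1], [621.9, -61.6]] seams [630.2159104  190.98178838] [639.1  92.3]
30 wells [[622.5, 140.6], [621.5, 40.5], [620.6, -57.3]] seams [628.70762782 188.1202388 ] [637.4  92.2]
40 wells [[621.2, 139.2], [620.2, 41.9], [619.4, -53.0]] seams [627.19934523 185.25868923] [635.6  92.1]
```

```bash
python3 - <<'E'
from m import *
V={}
for n,box in(('top0',(130,180,210,320)),('scene0',(250,325,270,355)),('w1',(90,270,315,365))):
    im,c=load(n);h=cv2.cvtColor(im,cv2.COLOR_RGB2HSV);m=(h[...,0]>90)&(h[...,0]<120)&(h[...,1]>55);M=np.zeros_like(m);M[box[0]:box[1],box[2]:box[3]]=1
    cs=comps(m&M,15,3000);print(n,[(a.round(1).tolist(),int(s[4])) for a,s,_ in cs]);V[n]=(c,[a for a,s,_ in cs])
def triN(L):
    A=[];B=[]
    for c,p in L:
        o,d=ray(c,*p);d/=np.linalg.norm(d);P=np.eye(3)-np.outer(d,d);A.append(P);B.append(P@o)
    x,r,*_=np.linalg.lstsq(np.vstack(A),np.hstack(B),rcond=None);return x.round(1),np.sqrt(r).round(1)
for n in V:V[n][1].sort(key=lambda p:p[0] if n!='w1' else p[1])
a=[V[n][1] for n in V];c=[V[n][0] for n in V]
# +y end: top left; w1 top ; scene: right/lower
print(triN([(c[0],a[0][0]),(c[1],a[1][-1]),(c[2],a[2][0])]),triN([(c[0],a[0][-1]),(c[1],a[1][0]),(c[2],a[2][-1])]))
for i,j in((0,1),(0,2),(1,2)):
    f=lambda k,e:a[k][(0 if k!=1 else -1) if e else (-1 if k!=1 else 0)]
    print(i,j,triN([(c[i],f(i,1)),(c[j],f(j,1))]),triN([(c[i],f(i,0)),(c[j],f(j,0))]))
E
```

```text
top0 [([287.2, 147.7], 25), ([233.1, 159.1], 27)]
scene0 [([290.4, 266.7], 23), ([332.6, 302.8], 26)]
w1 []Traceback (most recent call last):
  File "<stdin>", line 14, in <module>
IndexError: list index out of range
```

```bash
cat > tn.py <<'E'
from m import *
def triN(L):
    A=[];B=[]
    for c,p in L:
        o,d=ray(c,*p);d/=np.linalg.norm(d);P=np.eye(3)-np.outer(d,d);A.append(P);B.append(P@o)
    x,r,*_=np.linalg.lstsq(np.vstack(A),np.hstack(B),rcond=None);return x.round(1),np.sqrt(r).round(1)
E
python3 - <<'E'
from tn import *
im,c=load('w1');h=cv2.cvtColor(im,cv2.COLOR_RGB2HSV);print(h[130,340],h[235,340],h[190,338],im[130,340])
m=(h[...,0]>90)&(h[...,0]<125)&(h[...,1]>30);M=np.zeros_like(m);M[90:270,315:365]=1
cs=sorted([a for a,s,_ in comps(m&M,40,3000)],key=lambda p:p[1]);print(cs)
t=load('top0')[1];s=load('scene0')[1]
P=[(t,(233.1,159.1)),(s,(332.6,302.8)),(c,cs[0])];N=[(t,(287.2,147.7)),(s,(290.4,266.7)),(c,cs[-1])]
for k in((0,1,2),(0,1),(0,2),(1,2)):print(k,triN([P[i] for i in k]),triN([N[i] for i in k]))
E
```

```text
[102  46 162] [102  47 153] [ 30   5 201] [133 150 162]
[array([339.5, 129.5]), array([339.36158192, 236.94350282])]
(0, 1, 2) (array([601.8,  86.5,  54. ]), array([1.])) (array([628.6, -34.5,  52.4]), array([1.1]))
(0, 1) (array([601.5,  86.5,  53.7]), array([0.8])) (array([628.6, -34.7,  53. ]), array([0.6]))
(0, 2) (array([601.8,  86.8,  52.7]), array([0.9])) (array([628.8, -34.3,  50.9]), array([0.1]))
(1, 2) (array([602.3,  86.5,  54.8]), array([0.1])) (array([628.7, -34.3,  52.9]), array([1.]))
```

```bash
python3 g.py 615.2 26 100 102.5; python3 - <<'E'
from tn import *
im,c=load('w1');g=im.astype(int).sum(2)/3
M=np.zeros(g.shape,bool);M[40:250,222:308]=1
for ce,s,l in comps((g<118)&M,3000,30000):
    b=cv2.boxPoints(cv2.minAreaRect(np.argwhere(l)[:,::-1].astype(np.float32)));print(ce,s.tolist(),b.round(1).tolist())
    q=np.array([onz(c,*p,34)[:2] for p in b]);print(q.round(1).tolist(),q.mean(0),np.linalg.norm(np.diff(q,axis=0),axis=1).round(1))
    print(triN([(c,ce),(load('top0')[1],(251.8,196.7)),(load('scene0')[1],(352.9,273.2))]))
E
```

```text
t 1.9 shift [-0.0004  0.0263  0.131 ] turn [-0.001  0.001 -0.025] w 85.7 yaw 101.1
[260.5193772  142.52676441] [225, 50, 75, 188, 8799] [[218.60000610351562, 229.39999389648438], [248.5, 49.79999923706055], [299.79998779296875, 58.29999923706055], [269.79998779296875, 238.0]]
[[482.4, -60.0], [492.6, 147.3], [547.0, 149.6], [546.5, -59.0]] [517.11524384  44.50044657] [207.5  54.4 208.6]
(array([518.1,  49.3,  34.7]), array([7.]))
```

```bash

python3 -m jog '[[0.4,0,0.026,0.06,0,0,-0.025],[0.4,0,0.026,0.12,0,0,-0.025],[0.4,0,0.026,0.15,0,0,-0.025],[0.4,0,0.026,0.15,0,0,-0.025],[0.4,0,0.026,0.15,0,0,-0.025]]'; python3 g.py 615.2 26 38 102.5; python3 -c "
from h import *
snap('wrist','w2')"
```

```text
clock: 2.52
tcp_pos: [616.8, 28.0, 83.4]
orientation: [1.963, 2.449, 0.003]
wrist_force: [-0.4, 0.6, 0.5]
gripper_width: 51.3
gripper_force: 0.0
t 2.52 shift [-0.0016 -0.0022  0.0454] turn [0.003 0.001 0.001] w 51.3 yaw 102.6
```

View pics/w2.png

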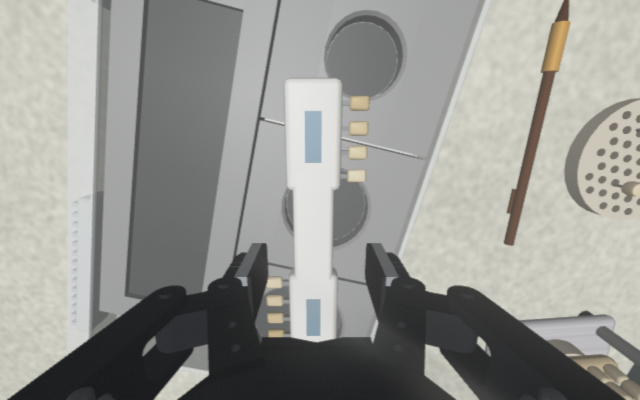

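The wrist view shows the guide centred between the pads (guide column 314, pads 267–366). The waist spans rows 190–275.

```bash
python3 -c "
from m import *
im,c=load('w2')
print(onz(c,314,232,53),[onz(c,*p,53).round(1) for p in((313.5,136.5),(313.5,317))])"
python3 -m jog '[[0.4,-0.002,-0.002,0.02,0,0,0],[0.4,-0.002,-0.002,0.04,0,0,0],[0.4,-0.002,-0.002,0.045,0,0,0],[0.4,-0.002,-0.002,0.045,0,0,0]]'; python3 g.py 615.2 26 38 102.5
```

```text
[615.7441458   29.26936433  53.        ] [array([602.8,  86.9,  53. ]), array([628.9, -32.3,  53. ])]
clock: 3.08
tcp_pos: [614.1, 26.6, 36.2]
orientation: [-1.962, -2.453, 0.0]
wrist_force: [-0.3, 0.2, -0.2]
gripper_width: 51.4
gripper_force: 0.0
t 3.08 shift [-0.0008  0.0009 -0.0018] turn [-0.    -0.     0.003] w 51.4 yaw 102.7
```

```bash

python3 -m jog '[[0.4,0,0.001,-0.0025,0,0,0],[1,0,0.001,-0.0025,0,0,0],[1,0,0.001,-0.0025,0,0,0],[1,0,0.001,-0.0025,0,0,0],[1,0,0.001,-0.0025,0,0,0]]'; 
python3 -m jog '[[1,0,0,-0.005,0,0,0],[1,0,0,-0.015,0,0,0],[1,0,0,-0.03,0,0,0],[1,0,0,-0.03,0,0,0],[1,0,0,-0.03,0,0,0]]';python3 g.py 518 46.3 68 89.5
```

```text
clock: 3.7
tcp_pos: [616.0, 26.9, 39.9]
orientation: [1.962, 2.452, 0.002]
wrist_force: [-1.3, 0.4, 5.7]
gripper_width: 24.2
gripper_force: 62.2
clock: 4.32
tcp_pos: [615.0, 26.6, 68.9]
orientation: [1.963, 2.453, -0.0]
wrist_force: [-0.9, 0.6, -1.6]
gripper_width: 24.2
gripper_force: 61.5
t 4.33 shift [ 0.0405 -0.0903  0.0009] turn [0.   0.   0.23] w 24.2 yaw 102.7
```

```bash

python3 -m jog '[[1,0.013,-0.03,0,0,0,0.08],[1,0.027,-0.06,0,0,0,0.16],[1,0.0405,-0.09,0,0,0,0.23],[1,0.0405,-0.09,0,0,0,0.23],[1,0.0405,-0.09,0,0,0,0.23],[1,0.0405,-0.09,0,0,0,0.23]]'; python3 g.py 518 46.3 37 89.5;python3 -c "
from h import *
snap('wrist','w3')"
```

```text
clock: 5.08
tcp_pos: [519.5, 46.1, 68.8]
orientation: [2.232, 2.21, 0.001]
wrist_force: [-0.1, -0.5, -0.1]
gripper_width: 24.0
gripper_force: 61.5
t 5.08 shift [ 0.0002 -0.0016  0.0318] turn [ 0.001 -0.    -0.001] w 24.0 yaw 89.4
```

View pics/w3.png

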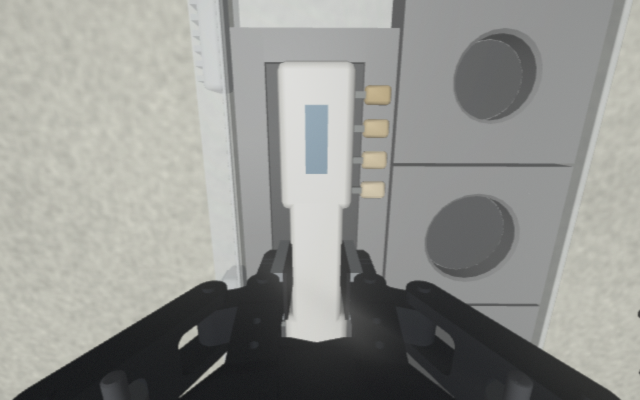

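The guide is held over the recess. The recess rim is at columns 265–365 with its far edge at row 62. The small well is at (497,77) and the medium at (471,236).

```bash
python3 -c "
from m import *
im,c=load('w3')
f=lambda u,v,z:onz(c,u,v,z).round(1)
print('recess L,R, corners',f(265,150,37),f(365,150,37),f(265,62,37),f(365,62,37))
print('guide end',f(280,62,84),f(354,62,84),'label',f(316,138,84))
print('wells S',f(453,78,37),f(537,74,37),f(497,30,37),f(490,121,23),'M',f(425,240,37),f(515,230,37))
print('seams',f(480,164,37),f(460,304,37))
"
```

```text
recess L,R, corners [490.4  99.2  37. ] [549.6  98.6  37. ] [493.2 146.7  37. ] [547.9 146.1  37. ]
guide end [506.6 138.1  84. ] [536.2 137.7  84. ] label [520.7 108.3  84. ]
wells S [597.  137.5  37. ] [643.2 139.1  37. ] [617.7 161.   37. ] [629.1 114.3  23. ] M [590.3  40.9  37. ] [647.2  47.1  37. ]
seams [618.8  89.6  37. ] [618.7  -6.9  37. ]
```

```bash

python3 -m jog '[[1,0,0,0.01,0,0,0],[1,0,0,0.02,0,0,0],[1,0,0,0.028,0,0,0],[1,0,0,0.031,0,0,0],[1,0,0,0.032,0,0,0],[1,0,0,0.032,0,0,0],[1,0,0,0.032,0,0,0]]'
```

```text
clock: 6.0
tcp_pos: [518.7, 46.5, 37.1]
orientation: [2.231, 2.211, 0.001]
wrist_force: [-0.5, -0.3, -0.4]
gripper_width: 24.3
gripper_force: 61.5
```

```bash

python3 -m jog '[[1,0,0,0.001,0,0,0],[1,0,0,0.0015,0,0,0],[1,0,0,0.0015,0,0,0]]'
python3 -m jog '[[1,0,0,0.001,0,0,0],[1,0,0,0.001,0,0,0]]'
```

```text
clock: 6.38
tcp_pos: [518.3, 46.4, 35.2]
orientation: [-2.231, -2.211, 0.0]
wrist_force: [-0.5, -1.2, -0.3]
gripper_width: 24.3
gripper_force: 61.5
clock: 6.62
tcp_pos: [518.5, 46.5, 34.8]
orientation: [2.231, 2.211, -0.0]
wrist_force: [-1.8, -0.3, 5.3]
gripper_width: 24.2
gripper_force: 62.0
```

```bash

python3 -m jog '[[0.62,0,0,0,0,0,0],[0.62,0,0,0,0,0,0],[0.6,0,0,-0.004,0,0,0],[0.5,0,0,-0.02,0,0,0],[0.4,0,0,-0.06,0,0,0],[0,0,0,-0.12,0,0,0],[0,0,0,-0.18,0,0,0],[0,0,0,-0.2,0,0,0]]'; python3 g.py 500 -320 300 25; python3 -c "
from h import *
snap('wrist','w4')"
```

```text
clock: 7.62
tcp_pos: [520.7, 47.6, 240.3]
orientation: [2.226, 2.208, 0.012]
wrist_force: [0.5, 0.1, -1.2]
gripper_width: 85.5
gripper_force: 0.0
t 7.62 shift [-0.3677 -0.0171 -0.0602] turn [ 0.008 -0.006  1.126] w 85.5 yaw 89.5
```

View pics/w4.png

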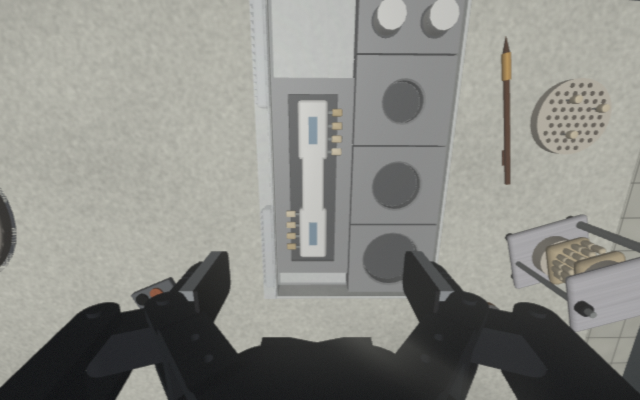

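The guide lies in its recess (guide rows 100–257 inside recess rows 94–262), white face up. The wells are at (403,101), (396,185) and (390,257). Next I'll look at the stack.

```bash
python3 g.py 487 -354 290 58
```

```text
t 7.67 shift [-0.4018 -0.0304 -0.0493] turn [ 0.011 -0.004  0.55 ] w 85.5 yaw 89.5
```

```bash

python3 -m jog '[[0,-0.05,-0.004,-0.04,0,0,0.1],[0,-0.11,-0.008,-0.049,0,0,0.2],[0,-0.402,-0.03,-0.049,0.011,-0.004,0.55],[0,-0.402,-0.03,-0.049,0.011,-0.004,0.55],[0,-0.402,-0.03,-0.049,0.011,-0.004,0.55],[0,-0.402,-0.03,-0.049,0.011,-0.004,0.55],[0,-0.402,-0.03,-0.049,0.011,-0.004,0.55],[0,-0.402,-0.03,-0.049,0.011,-0.004,0.55]]';python3 -m jog '[[0,0,0,0,0,0,0],[0,0,0,0,0,0,0]]'; python3 -c "
from h import *
snap('wrist','w5');snap('top','top1')
a=cv2.imread('pics/w5.png');b=cv2.imread('pics/top1.png')
o=np.zeros((600,640,3),np.uint8);o[:400]=a;o[400:]=cv2.resize(b[120:230,155:330],(318,200))[:, :318].repeat(1,1) if 0 else np.hstack([cv2.resize(b[120:230,155:330],(318,200),interpolation=cv2.INTER_CUBIC),np.zeros((200,322,3),np.uint8)])
cv2.imwrite('pics/w5b.png',o)"
```

```text
clock: 8.68
tcp_pos: [482.0, -360.5, 282.0]
orientation: [-2.75, -1.508, 0.021]
wrist_force: [1.0, 0.6, -0.7]
gripper_width: 85.5
gripper_force: 0.0
clock: 8.93
tcp_pos: [485.6, -353.1, 283.5]
orientation: [-2.741, -1.525, 0.015]
wrist_force: [0.1, -0.2, 0.3]
gripper_width: 85.1
gripper_force: 0.0
```

View pics/w5b.png

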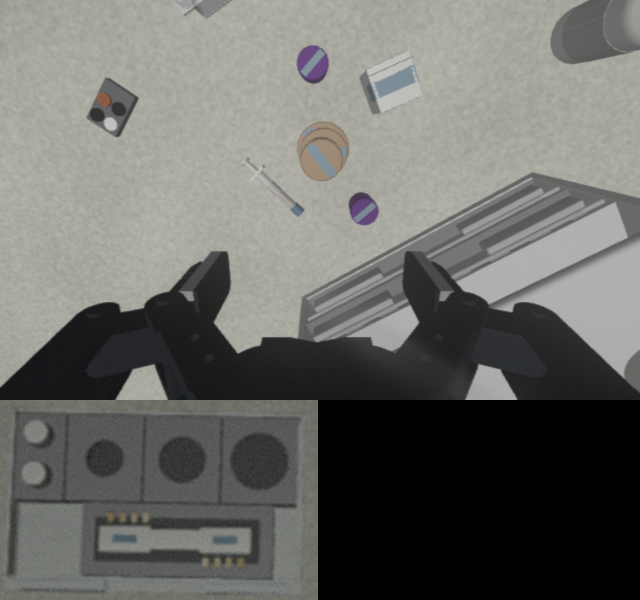

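The stack's small lid is at about (321.5,159), spanning cols 300–343 and rows 137–181. The large lid is at (323,148). The purple pieces (312,64) and (363,209) stand clear of it. The top inset shows all three wells free and the guide seated.

```bash
python3 - <<'E'
from tn import *
im,c=load('w5');f=lambda u,v,z:onz(c,u,v,z).round(1)
print('small',f(321.5,159,168),'large',f(323,148,66),'size',f(300,159,168),f(343,159,168))
for n,box in(('top1',(128,180,195,320)),('w4',(60,290,360,420))):
    im,c=load(n);g=cv2.GaussianBlur(im,(3,3),0).astype(int).sum(2)/3;th=(np.median(g[box[0]:box[1],box[2]:box[3]])+np.percentile(g[box[0]:box[1],box[2]:box[3]],3))/2
    M=np.zeros(g.shape,bool);M[box[0]:box[1],box[2]:box[3]]=1;print(n,th)
    for ce,s,l in comps((g<th)&M,150,9000):
        u0,v0,w,h,_=s;e=(u0+w/2-.5,v0+h/2-.5);print(ce.round(1),s.tolist(),[onz(c,*e,z).round(1).tolist() for z in(37,30)], 'width',(onz(c,u0+w-.5,e[1],37)-onz(c,u0-.5,e[1],37)).round(1))
E
python3 g.py 508 -321 215 58
```

```text
small [ 508.9 -323.9  168. ] large [ 511.3 -325.    66. ] size [ 492.7 -313.9  168. ] [ 524.9 -333.8  168. ]
top1 69.5
[297.2 153.2] [282, 138, 31, 31, 769] [[619.4, -55.9, 37.0], [620.8, -55.6, 30.0]] width [  0.5 -71.2   0. ]
[254.7 152.4] [242, 140, 26, 26, 508] [[619.9, 41.6, 37.0], [621.3, 42.6, 30.0]] width [  0.4 -59.6   0. ]
[212.  151.6] [202, 142, 21, 20, 328] [[621.5, 138.9, 37.0], [622.9, 140.7, 30.0]] width [  0.3 -48.    0. ]
w4 90.66666666666667
[406.6 271.1] [369, 250, 51, 40, 837] [[625.0, -71.9, 37.0], [627.1, -75.7, 30.0]] width [67.5 -1.   0. ]
t 9.03 shift [0.04   0.0026 0.0684] turn [-0.009  0.006  0.002] w 85.3 yaw 58.1
```

```bash
python3 -m jog '[[0.3,0.02,0.001,0.03,-0.009,0.006,0],[0.3,0.039,0.004,0.068,-0.009,0.006,0],[0.3,0.039,0.004,0.068,-0.009,0.006,0],[0.3,0.039,0.004,0.068,-0.009,0.006,0],[0.3,0.039,0.004,0.068,-0.009,0.006,0]]'; python3 g.py 509 -323 142 58; python3 -c "
from h import *
snap('wrist','w6')"
```

```text
clock: 9.65
tcp_pos: [508.5, -326.1, 217.2]
orientation: [2.746, 1.518, 0.0]
wrist_force: [-0.5, -0.3, -0.1]
gripper_width: 59.6
gripper_force: 0.0
t 9.65 shift [ 0.003  -0.0015  0.0752] turn [ 0.004  0.002 -0.002] w 59.6 yaw 57.9
```

View pics/w6.png

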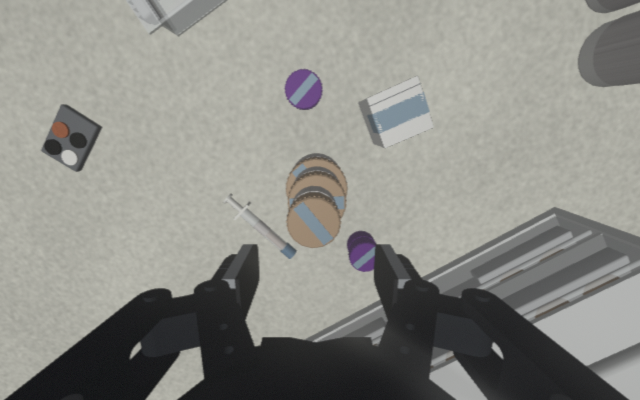

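The small lid is at (313.5,220), spanning cols 287–340, between the pads.

```bash
python3 - <<'E'
from m import *
_,c=load('w6');f=lambda u,v,z:onz(c,u,v,z).round(1)
print(f(313.5,220.5,168),f(287,220,168),f(340,220,168),'med',f(316.5,198,122),'lar',f(317,184,66))
E
python3 -m jog '[[0.3,0.003,-0.001,0.03,0.004,0.002,0],[0.3,0.003,-0.001,0.06,0.004,0.002,0],[0.3,0.003,-0.001,0.074,0.004,0.002,0],[0.3,0.003,-0.001,0.074,0.004,0.002,0],[0.3,0.003,-0.001,0.074,0.004,0.002,0]]'; python3 g.py 509 -323 142 58
```

```text
[ 509.3 -322.9  168. ] [ 493.9 -312.7  168. ] [ 525.1 -332.4  168. ] med [ 513.5 -320.6  122. ] lar [ 514.3 -320.8   66. ]
clock: 10.32
tcp_pos: [509.7, -322.0, 142.6]
orientation: [-2.747, -1.521, -0.001]
wrist_force: [0.1, -0.0, -0.3]
gripper_width: 59.6
gripper_force: 0.0
t 10.32 shift [-0.0012 -0.0001  0.0006] turn [-0.001 -0.001 -0.001] w 59.6 yaw 58.0
```

Centred. I'll close, then lift.

```bash

python3 -m jog '[[0.45,-0.001,0,0,0,0,0],[1,-0.001,0,0,0,0,0],[1,-0.001,0,0,0,0,0],[1,-0.001,0,0,0,0,0],[1,-0.001,0,0,0,0,0]]'; 
python3 -m jog '[[1,0,0,-0.005,0,0,0],[1,0,0,-0.02,0,0,0],[1,0,0,-0.05,0,0,0],[1,0,0,-0.05,0,0,0]]';python3 g.py 621 139 130 90
```

```text
clock: 10.95
tcp_pos: [509.0, -322.8, 142.4]
orientation: [-2.747, -1.521, -0.0]
wrist_force: [0.2, -0.2, 6.1]
gripper_width: 35.6
gripper_force: 59.9
clock: 11.45
tcp_pos: [510.3, -323.1, 194.3]
orientation: [2.747, 1.522, 0.004]
wrist_force: [0.3, 1.1, -1.2]
gripper_width: 35.5
gripper_force: 59.9
t 11.45 shift [ 0.4504 -0.1514  0.0647] turn [ 0.002 -0.001 -0.559] w 35.5 yaw 58.0
```

```bash

python3 -m jog '[[1,0.03,-0.01,0,0,0,-0.05],[1,0.08,-0.027,0,0,0,-0.11],[1,0.13,-0.044,0,0,0,-0.18],[1,0.18,-0.061,0.01,0,0,-0.25],[1,0.23,-0.078,0.02,0,0,-0.32],[1,0.28,-0.095,0.03,0,0,-0.39],[1,0.33,-0.112,0.04,0,0,-0.46],[1,0.37,-0.125,0.05,0,0,-0.559]]'
python3 g.py 621 139 110 90
```

```text
clock: 12.45
tcp_pos: [597.1, 62.5, 140.8]
orientation: [-2.207, -2.225, 0.0]
wrist_force: [0.0, -0.3, -0.9]
gripper_width: 35.5
gripper_force: 59.9
t 12.45 shift [0.0762 0.0247 0.0311] turn [-0.005 -0.005  0.008] w 35.5 yaw 90.5
```

```bash

python3 -m jog '[[1,0.03,0.009,0.01,0,0,0],[1,0.055,0.017,0.02,0,0,0],[1,0.072,0.023,0.03,0,0,0],[1,0.0745,0.0245,0.031,-0.003,-0.003,0],[1,0.0745,0.0245,0.031,-0.003,-0.003,0],[1,0.0745,0.0245,0.031,-0.003,-0.003,0]]'
python3 g.py 621 139 43 90; python3 -c "
from h import *
snap('wrist','w7')"
```

```text
clock: 13.2
tcp_pos: [623.3, 130.6, 111.7]
orientation: [2.223, 2.218, -0.0]
wrist_force: [0.0, 0.1, -0.9]
gripper_width: 35.5
gripper_force: 59.9
t 13.2 shift [ 0.0084 -0.0023  0.0686] turn [ 0.001  0.001 -0.002] w 35.5 yaw 89.9
```

View pics/w7.png

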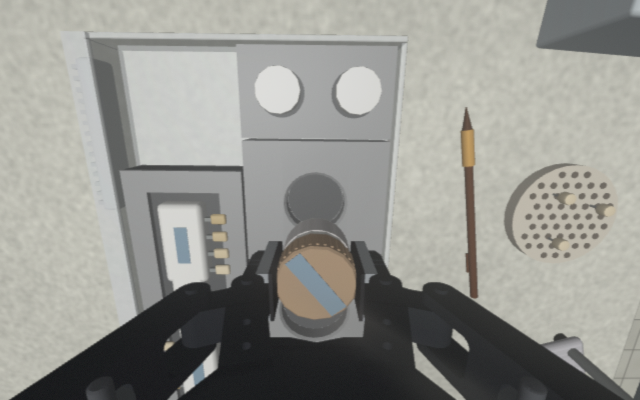

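The jar is held upright (lid at (316,283)). The small well is ahead at (315,201), spanning cols 286–344.

```bash
python3 - <<'E'
from m import *
im,c=load('w7');f=lambda u,v,z:onz(c,u,v,z).round(1)
print('well',f(315,201,37),f(286,201,37),f(344,201,37),f(315,173,37),'lid',f(316.5,283,137),f(277,283,137),f(357,283,137),'seam',f(316,139,37))
E
python3 g.py 621 139 43 90
```

```text
well [623.  140.6  37. ] [600.6 140.7  37. ] [645.4 140.6  37. ] [623.1 162.5  37. ] lid [623.9 129.2 137. ] [606.  129.3 137. ] [642.3 129.2 137. ] seam [623.9 187.4  37. ]
t 13.25 shift [ 0.0082 -0.0023  0.0687] turn [ 0.001  0.    -0.002] w 35.7 yaw 89.9
```

```bash

python3 -m jog '[[1,0.005,-0.001,0,0,0,0],[1,0.0095,-0.001,0.02,0,0,0],[1,0.0095,-0.001,0.04,0,0,0],[1,0.0095,-0.001,0.047,0,0,0],[1,0.0095,-0.001,0.047,0,0,0]]'
python3 g.py 622.7 140 43 90; python3 -c "
from h import *
snap('wrist','w8')"
```

```text
clock: 13.88
tcp_pos: [621.1, 141.8, 63.0]
orientation: [-2.22, -2.221, 0.003]
wrist_force: [0.6, -1.0, -0.5]
gripper_width: 35.4
gripper_force: 59.9
t 13.88 shift [-0.0018  0.0017  0.02  ] turn [-0.002  0.     0.   ] w 35.4 yaw 90.0
```

View pics/w8.png

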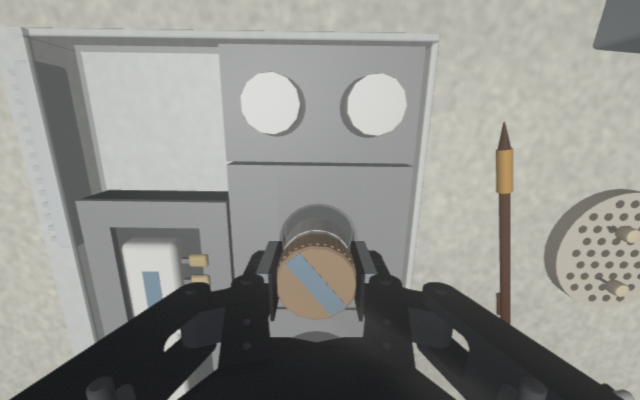

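The well's far rim shows at row 205 (col 317), seam at row 164, and the lid is centred at (316,283).

```bash
python3 - <<'E'
from m import *
im,c=load('w8');f=lambda u,v,z:onz(c,u,v,z).round(1)
print('rim far',f(317,205,37),f(280,240,37),f(354,240,37),'lid',f(316.5,283,89),'seam',f(316,164,37),'block',f(228.5,220,37),f(412,220,37))
print(get_state()['tcp_pos'])
E
```

```text
rim far [622.1 162.5  37. ] [599.1 139.8  37. ] [645.2 139.8  37. ] lid [621.9 140.8  89. ] seam [621.6 187.2  37. ] block [568.1 153.   37. ] [680.1 153.   37. ]
[621.83842612 142.01802376  63.95654424]
```

```bash

python3 -m jog '[[1,-0.0015,0,0.006,0,0,0],[1,-0.0015,0,0.012,0,0,0],[1,-0.0015,0,0.016,0,0,0],[1,-0.0015,0,0.018,0,0,0],[1,-0.0015,0,0.018,0,0,0]]'; python3 -m jog '[[1,0,0,0.001,0,0,0],[1,0,0,0.002,0,0,0],[1,0,0,0.002,0,0,0]]'
```

```text
clock: 14.55
tcp_pos: [621.7, 140.4, 46.0]
orientation: [-2.221, -2.221, 0.0]
wrist_force: [0.8, 0.3, 0.6]
gripper_width: 35.5
gripper_force: 59.9
clock: 14.92
tcp_pos: [621.8, 140.4, 44.1]
orientation: [-2.221, -2.221, -0.0]
wrist_force: [0.2, 0.3, -1.4]
gripper_width: 35.1
gripper_force: 59.9
```

```bash

python3 -m jog '[[1,0,0,0.001,0,0,0],[1,0,0,0.001,0,0,0]]'; python3 -m jog '[[1,0,0,0.001,0,0,0],[1,0,0,0.001,0,0,0]]'
```

```text
clock: 15.18
tcp_pos: [621.8, 140.4, 43.1]
orientation: [-2.221, -2.221, -0.0]
wrist_force: [-0.9, -0.2, -0.5]
gripper_width: 35.3
gripper_force: 59.9
clock: 15.42
tcp_pos: [621.8, 140.4, 42.1]
orientation: [-2.221, -2.221, -0.0]
wrist_force: [-0.8, -0.3, -0.1]
gripper_width: 35.2
gripper_force: 59.9
```

```bash

python3 -m jog '[[1,0,0,0.001,0,0,0],[1,0,0,0.001,0,0,0]]'; python3 -m jog '[[1,0,0,0.001,0,0,0],[1,0,0,0.001,0,0,0]]'
```

```text
clock: 15.68
tcp_pos: [621.7, 140.4, 41.1]
orientation: [-2.221, -2.221, -0.0]
wrist_force: [0.3, -0.8, 0.1]
gripper_width: 35.4
gripper_force: 59.9
clock: 15.92
tcp_pos: [622.0, 140.5, 40.4]
orientation: [-2.221, -2.221, -0.001]
wrist_force: [-1.0, 0.2, 1.1]
gripper_width: 35.5
gripper_force: 60.0
```

```bash

python3 -m jog '[[1,0,0,0.001,0,0,0],[1,0,0,0.001,0,0,0]]'
```

```text
clock: 16.18
tcp_pos: [621.9, 140.5, 40.4]
orientation: [2.221, 2.221, 0.001]
wrist_force: [-2.4, -0.6, 5.7]
gripper_width: 35.6
gripper_force: 60.4
```

```bash

python3 -m jog '[[0.5,0,0,0,0,0,0],[0.4,0,0,0,0,0,0],[0.4,0,0,0,0,0,0],[0.4,0,0,-0.02,0,0,0],[0.4,0,0,-0.06,0,0,0],[0.3,0,0,-0.12,0,0,0],[0.2,0,0,-0.17,0,0,0]]'; python3 g.py 509 -322 180 58;python3 -c "
from h import *
snap('wrist','w9')"
```

```text
clock: 17.05
tcp_pos: [622.4, 140.9, 213.4]
orientation: [2.22, 2.221, 0.006]
wrist_force: [0.0, -0.1, -0.7]
gripper_width: 68.1
gripper_force: 0.0
t 17.05 shift [-0.4629 -0.1137  0.0322] turn [ 0.003 -0.003  0.559] w 68.1 yaw 90.0
```

View pics/w9.png

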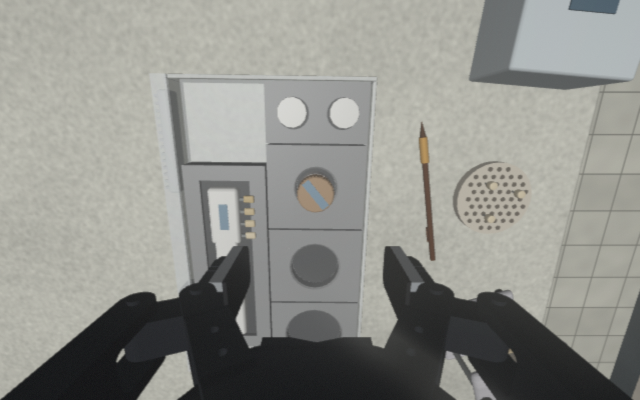

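The small jar stands in its well at (315,193). The medium well is at (315,265). Back to the stack.

```bash
python3 -c "
from m import *
_,c=load('w9');print(onz(c,315,265,34),onz(c,316,145,34),onz(c,316,229,34),onz(c,316,302,34),'smalllid',onz(c,315.5,194,66))"
python3 -m jog '[[0.2,-0.463,-0.114,0.0,0,0,0.559],[0.2,-0.463,-0.114,0.0,0,0,0.559],[0.2,-0.463,-0.114,0,0,0,0.559],[0.2,-0.463,-0.114,0,0,0,0.559],[0.2,-0.463,-0.114,0,0,0,0.559],[0.2,-0.463,-0.114,0.0,0,0,0.559],[0.2,-0.463,-0.114,0.03,0,0,0.559],[0.2,-0.463,-0.114,0.03,0,0,0.559]]'
python3 -m jog '[[0.2,0,0,0,0,0,0],[0.2,0,0,0,0,0,0]]'
python3 g.py 509 -322 88 58;python3 -c "
from h import *
snap('wrist','w10')"
```

```text
[622.17412967  42.18701108  34.        ] [623.47345434 185.91525024  34.        ] [623.41938108  88.88323716  34.        ] [623.36453014  -9.54429121  34.        ] smalllid [622.82921654 138.97445997  66.        ]
clock: 18.1
tcp_pos: [506.4, -326.4, 179.8]
orientation: [2.749, 1.517, -0.001]
wrist_force: [0.4, 0.2, -0.0]
gripper_width: 68.4
gripper_force: 0.0
clock: 18.35
tcp_pos: [508.7, -321.6, 180.0]
orientation: [-2.747, -1.524, -0.003]
wrist_force: [1.3, 0.5, 0.6]
gripper_width: 68.1
gripper_force: 0.0
t 18.35 shift [-0.0004  0.0004  0.092 ] turn [ 0.001 -0.002  0.   ] w 68.1 yaw 58.0
```

View pics/w10.png

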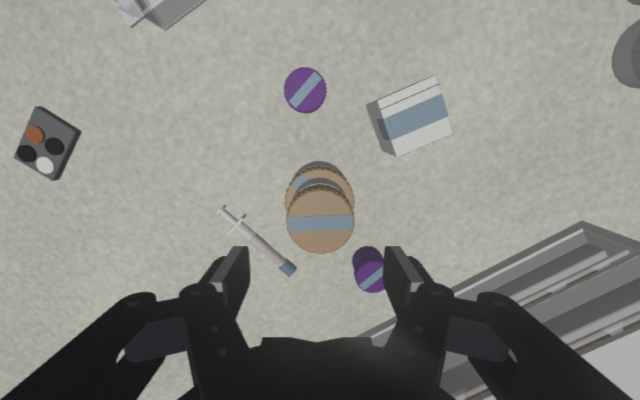

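The medium lid is at (320.5,218), spanning cols 287–354. The large one is behind and below it at (320,198).

```bash
python3 -c "
from m import *
_,c=load('w10');f=lambda u,v,z:onz(c,u,v,z).round(1)
print(f(320.5,218.5,122),f(287,218,122),f(354,218,122),'large',f(320,197,66))"
python3 g.py 511 -323 120 58
```

```text
[ 513. -322.  122.] [ 492.6 -308.8  122. ] [ 533.8 -334.6  122. ] large [ 514.4 -320.6   66. ]
t 18.4 shift [-0.0012  0.0026  0.0602] turn [ 0.001 -0.002  0.002] w 68.4 yaw 58.1
```

```bash

python3 -m jog '[[0.2,0.0015,0.003,0.03,0,0,0],[0.2,0.0015,0.003,0.06,0,0,0],[0.2,0.0015,0.003,0.085,0,0,0],[0.2,0.0015,0.003,0.0915,0,0,0],[0.2,0.0015,0.003,0.0915,0,0,0]]'
python3 -m jog '[[0.3,0,0,0,0,0,0],[1,0,0,0,0,0,0],[1,0,0,0,0,0,0],[1,0,0,0,0,0,0],[1,0,0,0,0,0,0]]'
python3 g.py 512 -322 88 58
```

```text
clock: 19.02
tcp_pos: [512.2, -321.8, 88.2]
orientation: [2.746, 1.525, 0.002]
wrist_force: [0.2, -0.2, -0.8]
gripper_width: 68.6
gripper_force: 0.0
clock: 19.65
tcp_pos: [512.3, -323.3, 89.3]
orientation: [2.746, 1.521, 0.003]
wrist_force: [-0.7, 1.4, 6.4]
gripper_width: 47.6
gripper_force: 61.7
t 19.65 shift [ 0.001  -0.001   0.0013] turn [ 0.003 -0.    -0.   ] w 47.6 yaw 58.0
```

```bash

python3 -m jog '[[1,0,0,-0.005,0,0,0],[1,0,0,-0.02,0,0,0],[1,0,0,-0.05,0,0,0],[1,0,0,-0.06,0,0,0],[1,0,0,-0.06,0,0,0]]';python3 g.py 622 30 125 90
```

```text
clock: 20.27
tcp_pos: [511.7, -323.2, 148.4]
orientation: [2.747, 1.522, 0.002]
wrist_force: [0.8, 0.5, -1.3]
gripper_width: 47.9
gripper_force: 61.9
t 20.27 shift [ 0.358  -0.0939  0.0233] turn [ 0.002  0.    -0.559] w 47.9 yaw 58.0
```

```bash

python3 -m jog '[[1,0.03,-0.008,0,0,0,-0.06],[1,0.08,-0.021,0,0,0,-0.13],[1,0.13,-0.034,0.005,0,0,-0.2],[1,0.18,-0.047,0.01,0,0,-0.27],[1,0.23,-0.06,0.015,0,0,-0.34],[1,0.28,-0.073,0.02,0,0,-0.42],[1,0.32,-0.084,0.023,0,0,-0.5],[1,0.345,-0.09,0.023,0,0,-0.559]]'
python3 -m jog '[[1,0.008,-0.003,0.02,0,0,0],[1,0.008,-0.003,0.03,0,0,0],[1,0.008,-0.003,0.03,0,0,0]]'
python3 -c "
from h import *
snap('wrist','w11')";python3 g.py 622 42 43 90
```

```text
clock: 21.28
tcp_pos: [616.7, 22.0, 123.3]
orientation: [-2.21, -2.228, 0.001]
wrist_force: [0.6, -0.6, -2.1]
gripper_width: 48.0
gripper_force: 61.9
clock: 21.65
tcp_pos: [613.9, 23.5, 93.3]
orientation: [-2.222, -2.219, 0.005]
wrist_force: [-1.1, -0.9, -1.1]
gripper_width: 47.4
gripper_force: 61.9
t 21.7 shift [0.0185 0.0073 0.0512] turn [-0.001  0.001 -0.002] w 47.7 yaw 89.9
```

View pics/w11.png

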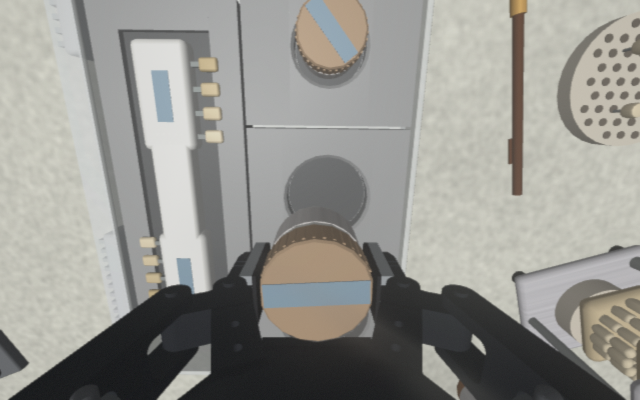

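The medium jar is held level (lid at (317,289)). Its well is at (326.5,194), spanning cols 287–366 with its far rim at row 155. The small jar stands at (332,32). My picture budget is used up, so from here I measure with masks only.

```bash
python3 -c "
from m import *
_,c=load('w11');f=lambda u,v,z:onz(c,u,v,z).round(1)
print('well',f(287,193,34),f(366,193,34),f(326.5,155,34),'lid',f(317,290,126),f(261,290,126),f(372,290,126),'seam',f(327,127,34),get_state()['tcp_pos'])"
```

```text
well [593.6  43.6  34. ] [649.8  43.5  34. ] [621.5  70.4  34. ] lid [614.9  23.2 126. ] [590.9  23.2 126. ] [638.4  23.1 126. ] seam [621.7  89.   34. ] [614.67876928  23.54228362  94.20282412]
```

```bash

python3 -m jog '[[1,0.009,0.004,0,0,0,0],[1,0.018,0.007,0,0,0,0],[1,0.018,0.007,0.01,0,0,0],[1,0.018,0.007,0.025,0,0,0],[1,0.018,0.007,0.03,0,0,0],[1,0.018,0.007,0.03,0,0,0],[1,0.018,0.007,0.03,0,0,0]]'
python3 g.py 621.7 41.5 43 90; python3 - <<'E'
from m import *
im,c=snap('wrist','w12');g=cv2.GaussianBlur(im,(3,3),0).astype(int).sum(2)/3
s=get_state();print(proj(c,[621.7,41.5,34]),proj(c,[621.7,70.5,34]),proj(c,[621.7,90.5,34]))
for u in(290,316,330):print(u,[int(x) for x in g[100:250:3,u]])
h=cv2.cvtColor(im,cv2.COLOR_RGB2HSV);m=(h[...,1]>60)&(h[...,0]<25);m[:230]=0
for ce,st,l in comps(m,300,20000):print(ce,st.tolist())
E
```

```text
clock: 22.58
tcp_pos: [622.2, 43.2, 64.9]
orientation: [2.222, 2.221, 0.001]
wrist_force: [0.1, 0.2, -1.2]
gripper_width: 47.8
gripper_force: 61.9
t 22.57 shift [-0.0017 -0.0005  0.0219] turn [ 0.001 -0.    -0.   ] w 47.8 yaw 90.0
(np.float64(314.53614986125336), np.float64(236.61476577886134)) (np.float64(314.41612937344394), np.float64(192.4324664529116)) (np.float64(314.3269780931358), np.float64(159.6138317034312))
290 [122, 128, 135, 136, 168, 173, 173, 172, 171, 171, 170, 170, 170, 169, 169, 168, 168, 168, 167, 167, 140, 114, 165, 165, 164, 163, 163, 162, 162, 162, 161, 161, 160, 130, 111, 107, 107, 106, 109, 116, 115, 114, 117, 155, 96, 90, 90, 91, 107, 136]
316 [162, 132, 108, 116, 118, 125, 140, 164, 168, 168, 167, 167, 166, 166, 166, 165, 165, 165, 165, 164, 147, 103, 162, 162, 162, 161, 161, 160, 160, 160, 159, 130, 108, 107, 106, 107, 105, 105, 105, 105, 122, 117, 85, 84, 85, 85, 95, 131, 146, 146]
330 [138, 112, 116, 117, 121, 143, 158, 167, 166, 166, 166, 165, 165, 165, 164, 164, 164, 164, 163, 163, 150, 103, 160, 161, 161, 160, 160, 160, 159, 159, 159, 156, 128, 107, 106, 106, 105, 100, 101, 101, 101, 133, 93, 82, 82, 81, 81, 114, 139, 145]
[314.62698613 262.37074401] [260, 230, 113, 63, 3965]
[317.07264297 320.37210201] [264, 305, 107, 36, 2588]
```

```bash

python3 -m jog '[[1,-0.0015,-0.0005,0.006,0,0,0],[1,-0.0015,-0.0005,0.012,0,0,0],[1,-0.0015,-0.0005,0.018,0,0,0],[1,-0.0015,-0.0005,0.02,0,0,0],[1,-0.0015,-0.0005,0.02,0,0,0]]'; python3 -m jog '[[1,0,0,0.001,0,0,0],[1,0,0,0.001,0,0,0]]'; python3 -m jog '[[1,0,0,0.001,0,0,0],[1,0,0,0.001,0,0,0]]'
```

```text
clock: 23.25
tcp_pos: [621.2, 41.9, 44.3]
orientation: [-2.221, -2.221, 0.0]
wrist_force: [0.2, -0.4, -1.1]
gripper_width: 47.8
gripper_force: 61.9
clock: 23.5
tcp_pos: [621.5, 41.8, 43.8]
orientation: [-2.221, -2.222, -0.001]
wrist_force: [-0.2, 0.8, -1.4]
gripper_width: 47.6
gripper_force: 61.9
clock: 23.75
tcp_pos: [621.6, 41.9, 43.4]
orientation: [2.221, 2.221, 0.001]
wrist_force: [-0.1, -0.2, 2.6]
gripper_width: 48.0
gripper_force: 62.2
```

```bash

python3 -m jog '[[0.4,0,0,0,0,0,0],[0.25,0,0,0,0,0,0],[0.25,0,0,0,0,0,0],[0.25,0,0,-0.02,0,0,0],[0.2,0,0,-0.06,0,0,0],[0.1,0,0,-0.11,0,0,0],[0,0,0,-0.15,0,0,0],[0,0,0,-0.15,0,0,0]]'; python3 -c "
from h import *
snap('wrist','w13')"; python3 g.py 512.5 -321 130 58
```

```text
clock: 24.75
tcp_pos: [624.0, 42.6, 197.2]
orientation: [2.218, 2.218, 0.012]
wrist_force: [-0.2, 0.1, 0.2]
gripper_width: 85.6
gripper_force: 0.0
t 24.8 shift [-0.3631 -0.1102  0.0638] turn [ 0.004 -0.002  0.559] w 85.3 yaw 90.0
```

```bash
python3 -m jog '[[0,-0.363,-0.11,0,0,0,0.559],[0,-0.363,-0.11,0,0,0,0.559],[0,-0.363,-0.11,0,0,0,0.559],[0,-0.363,-0.11,0,0,0,0.559],[0,-0.363,-0.11,0.02,0,0,0.559],[0,-0.363,-0.11,0.06,0,0,0.559],[0,-0.363,-0.11,0.063,0,0,0.559],[0,-0.363,-0.11,0.063,0,0,0.559]]'
python3 -m jog '[[0,0,0,0,0,0,0],[0,0,0,0,0,0,0]]'
python3 - <<'E'
from m import *
def tan(n,lo,z,box=None):
    im,c=load(n);h=cv2.cvtColor(im,cv2.COLOR_RGB2HSV);m=((h[...,1]>70)&(h[...,0]<22)).astype(np.uint8)
    m=cv2.morphologyEx(m,cv2.MORPH_CLOSE,np.ones((25,25)))
    for ce,s,l in comps(m,lo,30000):
        k=cv2.minEnclosingCircle(np.argwhere(l)[:,::-1].astype(np.float32));e=cv2.fitEllipse(max(cv2.findContours(l.astype(np.uint8),0,1)[0],key=len))
        print(n,ce.round(1),s.tolist(),np.round(k[0],1),round(k[1],1),'ell',np.round(e[0],1),np.round(e[1],1),[onz(c,*e[0],zz).round(1).tolist() for zz in z])
snap('wrist','w14');tan('w14',1000,[66]);tan('w13',400,[76,66])
E
python3 g.py 512.5 -321 30 58
```

```text
clock: 25.8
tcp_pos: [509.0, -321.2, 126.5]
orientation: [-2.745, -1.516, 0.005]
wrist_force: [0.6, 1.1, -0.2]
gripper_width: 85.2
gripper_force: 0.0
clock: 26.05
tcp_pos: [513.6, -318.7, 131.0]
orientation: [2.744, 1.528, 0.004]
wrist_force: [-0.1, 0.2, -0.4]
gripper_width: 85.3
gripper_force: 0.0
w13 [438.3  99.9] [430, 29, 16, 160, 870] [439.5 108.5] 79.7 ell [437.9  95.3] [  8.4 162.3] [[729.8, 133.5, 76.0], [733.9, 134.3, 66.0]]
t 26.1 shift [-0.0021  0.      0.1009] turn [ 0.002 -0.001  0.003] w 85.6 yaw 58.2
```

```bash
cat > tan.py <<'E'
from m import *
def tan(n,lo,z,sat=45):
    im,c=load(n);h=cv2.cvtColor(im,cv2.COLOR_RGB2HSV);m=((h[...,1]>sat)&(h[...,0]<22)&(h[...,2]>70)).astype(np.uint8)
    for ce,s,l in comps(cv2.morphologyEx(m,cv2.MORPH_CLOSE,np.ones((21,21))),lo,30000):
        e=cv2.fitEllipse(cv2.convexHull(max(cv2.findContours(l.astype(np.uint8),0,1)[0],key=len)))
        print(n,s.tolist(),'ell',np.round(e[0],1),np.round(e[1],1),[onz(c,*e[0],zz).round(1).tolist() for zz in z])
E
python3 -c "
from tan import *
tan('w14',1000,[66]);tan('w13',700,[76,66]);im,c=load('w14');print(cv2.cvtColor(im,cv2.COLOR_RGB2HSV)[200:300:20,300:345:20].tolist());print(proj(c,[513,-321,66]))"
```

```text
w14 [275, 182, 83, 83, 5312] ell [316.  223.2] [82.1 82.7] [[512.0, -322.7, 66.0]]
w13 [430, 24, 17, 166, 1108] ell [438.8 105.4] [ 13.6 168.4] [[731.5, 125.3, 76.0], [735.6, 125.8, 66.0]]
w13 [291, 68, 43, 46, 1521] ell [312.4  90.3] [42.3 45.5] [[622.6, 137.5, 76.0], [622.6, 138.5, 66.0]]
w13 [286, 173, 52, 53, 2160] ell [311.6 199.4] [51.8 53. ] [[621.5, 41.9, 76.0], [621.5, 39.2, 66.0]]
w13 [485, 251, 80, 48, 2014] ell [522.1 278.6] [55.2 81.7] [[835.9, -42.4, 76.0], [844.0, -48.2, 66.0]]
[[[100, 44, 150], [16, 66, 150], [17, 65, 148]], [[102, 44, 149], [102, 45, 146], [15, 67, 148]], [[15, 67, 148], [101, 47, 145], [94, 14, 131]], [[16, 63, 145], [16, 66, 146], [30, 14, 165]], [[30, 14, 167], [27, 14, 166], [33, 15, 171]]]
(np.float64(315.98471217643134), np.float64(220.81465482137042))
```

```bash

python3 -m jog '[[0,-0.0033,0,0.03,0,0,0],[0,-0.0033,0,0.06,0,0,0],[0,-0.0033,0,0.09,0,0,0],[0,-0.0033,0,0.101,0,0,0],[0,-0.0033,0,0.101,0,0,0],[0,-0.0033,0,0.101,0,0,0]]'
python3 -m jog '[[0.12,0,0,0,0,0,0],[1,0,0,0,0,0,0],[1,0,0,0,0,0,0],[1,0,0,0,0,0,0],[1,0,0,0,0,0,0]]'
python3 g.py 512 -322 88 58
```

```text
clock: 26.85
tcp_pos: [511.0, -324.4, 30.2]
orientation: [2.746, 1.522, 0.003]
wrist_force: [0.6, -0.9, 0.1]
gripper_width: 85.4
gripper_force: 0.0
clock: 27.48
tcp_pos: [510.6, -324.6, 29.9]
orientation: [2.746, 1.521, 0.002]
wrist_force: [-0.5, -0.5, 5.5]
gripper_width: 61.9
gripper_force: 65.7
t 27.48 shift [ 0.0029 -0.     -0.0581] turn [ 0.002 -0.    -0.   ] w 61.9 yaw 58.0
```

```bash

python3 -m jog '[[1,0,0,-0.005,0,0,0],[1,0,0,-0.02,0,0,0],[1,0,0,-0.05,0,0,0],[1,0,0,-0.08,0,0,0],[1,0,0,-0.09,0,0,0],[1,0,0,-0.09,0,0,0]]';python3 g.py 621 -68 118 90
```

```text
clock: 28.22
tcp_pos: [509.8, -324.1, 119.0]
orientation: [2.747, 1.522, 0.001]
wrist_force: [-0.3, -0.8, -2.6]
gripper_width: 62.2
gripper_force: 65.7
t 28.23 shift [ 0.2761 -0.0416  0.001 ] turn [ 0.001  0.    -0.559] w 62.2 yaw 58.0
```

```bash

python3 -m jog '[[1,0.025,-0.004,0,0,0,-0.06],[1,0.065,-0.01,0,0,0,-0.14],[1,0.11,-0.017,0,0,0,-0.22],[1,0.155,-0.024,0,0,0,-0.31],[1,0.2,-0.031,0,0,0,-0.4],[1,0.24,-0.037,0,0,0,-0.48],[1,0.268,-0.041,0,0,0,-0.559],[1,0.276,-0.0416,0.0,0,0,-0.559]]'
python3 -m jog '[[1,0,0,0.02,0,0,0],[1,0,0,0.02,0,0,0],[1,0,0,0.02,0,0,0]]'
python3 g.py 621.5 -57 53 90; python3 - <<'E'
from tan import *
im,c=snap('wrist','w15');g=cv2.GaussianBlur(im,(3,3),0).astype(int).sum(2)/3
print(get_state()['tcp_pos']);tan('w15',1500,[134,76])
print('pred rim far/centre/left/right/seam',[np.round(proj(c,[x,y,34]),1).tolist() for x,y in((621.5,-20.5),(621.5,-56.5),(585.5,-56.5),(657.5,-56.5),(621.5,-7.5))])
for u in(280,300,316,330,350):print(u,[int(x) for x in g[110:260:3,u]])
E
```

```text
clock: 29.22
tcp_pos: [620.7, -64.2, 117.8]
orientation: [-2.214, -2.225, -0.001]
wrist_force: [-0.5, 0.5, -2.3]
gripper_width: 61.7
gripper_force: 65.8
clock: 29.6
tcp_pos: [620.6, -69.6, 98.8]
orientation: [2.224, 2.219, -0.001]
wrist_force: [-0.5, -1.1, -2.2]
gripper_width: 62.2
gripper_force: 65.8
t 29.6 shift [0.0126 0.0009 0.0458] turn [-0.     0.001 -0.002] w 62.2 yaw 89.9
[620.96911349 -69.19845825  99.20476795]
w15 [268, 0, 98, 94, 5274] ell [316.5  33.3] [ 97.7 120.5] [[621.5, 27.2, 134.0], [621.7, 42.3, 76.0]]
w15 [596, 169, 44, 77, 2570] ell [629.6 206.9] [76.4 78.8] [[741.7, -32.6, 134.0], [806.6, -49.8, 76.0]]
w15 [241, 210, 151, 133, 11875] ell [315.8 281.3] [139.3 153.6] [[621.0, -64.4, 134.0], [620.8, -98.7, 76.0]]
pred rim far/centre/left/right/seam [[316.4, 150.9], [316.6, 200.4], [267.7, 200.5], [365.4, 200.2], [316.4, 131.9]]
280 [168, 168, 168, 167, 167, 167, 167, 170, 137, 163, 164, 164, 163, 163, 163, 163, 163, 162, 138, 123, 115, 109, 109, 108, 107, 107, 107, 106, 106, 105, 105, 107, 111, 111, 110, 115, 149, 85, 85, 87, 97, 130, 145, 149, 149, 148, 148, 148, 
[... 301 characters left out ...]
 163, 148, 155, 161, 160, 160, 157, 122, 109, 108, 108, 107, 107, 106, 106, 106, 105, 105, 104, 104, 100, 98, 98, 98, 98, 114, 111, 82, 82, 82, 107, 121, 140, 142, 142, 143, 143, 143, 142, 142, 142, 142, 142]
330 [162, 162, 162, 161, 161, 161, 161, 161, 147, 153, 159, 159, 158, 159, 149, 119, 107, 107, 106, 106, 105, 105, 104, 104, 104, 104, 103, 102, 95, 95, 96, 96, 98, 122, 81, 80, 79, 99, 108, 132, 142, 142, 142, 141, 142, 142, 142, 142, 142, 142]
350 [160, 160, 159, 159, 159, 159, 159, 159, 155, 146, 157, 157, 157, 157, 157, 156, 156, 156, 142, 125, 110, 104, 104, 103, 104, 103, 102, 102, 102, 102, 101, 97, 96, 97, 96, 108, 99, 82, 80, 78, 98, 127, 142, 142, 141, 141, 141, 142, 141, 141]
```

```bash
python3 - <<'E'
from m import *
im,c=load('w15')
for r in(220,223,226):print(r,onz(c,316,r,135)[:2]-[0,32])
g=im.astype(int).sum(2)//3;print(g[198:235,316].tolist());print(im[214:234:2,316].tolist());print(g[334:352,316].tolist())
print([onz(c,u,283,135)[0] for u in(241,392)])
E
```

```text
220 [621.17800163 -69.20097544]
223 [621.1739924  -70.42568553]
226 [621.16995925 -71.65770273]
[99, 98, 98, 98, 99, 99, 98, 98, 106, 148, 135, 111, 86, 81, 82, 82, 81, 82, 81, 81, 82, 84, 104, 119, 93, 112, 124, 127, 133, 142, 143, 142, 142, 143, 143, 143, 143]
[[92, 82, 71], [92, 82, 71], [93, 82, 71], [120, 105, 89], [107, 94, 80], [143, 125, 105], [154, 133, 112], [166, 144, 121], [165, 143, 120], [165, 143, 121]]
[139, 138, 139, 138, 138, 138, 138, 132, 71, 46, 41, 41, 37, 40, 39, 38, 39, 41]
[np.float64(590.2421449093878), np.float64(652.3445368108596)]
```

```bash

python3 -m jog '[[1,0.006,-0.001,0,0,0,0],[1,0.0125,-0.001,0,0,0,0],[1,0.0125,-0.001,0.012,0,0,0],[1,0.0125,-0.001,0.024,0,0,0],[1,0.0125,-0.001,0.03,0,0,0],[1,0.0125,-0.001,0.03,0,0,0],[1,0.0125,-0.001,0.03,0,0,0]]'
python3 g.py 620.1 -56.5 50 90; python3 - <<'E'
from m import *
im,c=snap('wrist','w16');g=cv2.GaussianBlur(im,(3,3),0).astype(int).sum(2)/3
print('pred rim/seam',[np.round(proj(c,[x,y,34]),1).tolist() for x,y in((620.4,-21),(620.4,-57),(584.4,-57),(656.4,-57),(620.4,-8.5))])
for u in(270,290,314,340,360):print(u,[int(x) for x in g[150:230:2,u]])
E
```

```text
clock: 30.52
tcp_pos: [620.0, -55.5, 68.8]
orientation: [2.222, 2.221, 0.001]
wrist_force: [0.3, 0.1, -0.6]
gripper_width: 61.8
gripper_force: 65.8
t 30.52 shift [-0.001   0.0001  0.0188] turn [ 0. -0. -0.] w 61.8 yaw 90.0
pred rim/seam [[315.8, 179.6], [315.8, 234.0], [260.6, 234.1], [371.1, 233.9], [315.7, 159.3]]
270 [164, 163, 163, 162, 121, 96, 145, 161, 161, 161, 160, 159, 159, 159, 159, 159, 159, 158, 158, 158, 157, 157, 157, 156, 150, 132, 118, 119, 119, 107, 104, 104, 104, 107, 110, 111, 114, 125, 109, 86]
290 [162, 162, 161, 161, 131, 93, 140, 159, 159, 158, 158, 158, 158, 158, 158, 158, 157, 141, 117, 108, 106, 106, 106, 107, 109, 109, 109, 110, 110, 110, 112, 129, 104, 85, 83, 83, 83, 86, 97, 123]
314 [159, 160, 159, 159, 142, 93, 130, 157, 157, 157, 156, 156, 157, 156, 145, 119, 108, 105, 105, 105, 103, 100, 100, 99, 99, 100, 100, 100, 115, 129, 92, 83, 82, 82, 83, 105, 106, 122, 134, 142]
340 [157, 157, 157, 157, 143, 96, 121, 154, 155, 155, 155, 155, 154, 154, 154, 154, 152, 135, 119, 105, 103, 103, 102, 96, 93, 93, 94, 95, 95, 96, 109, 143, 96, 81, 82, 83, 82, 87, 100, 122]
360 [155, 155, 155, 155, 146, 101, 113, 152, 154, 154, 154, 153, 153, 153, 153, 153, 153, 153, 153, 152, 152, 152, 151, 146, 137, 130, 120, 108, 103, 101, 101, 100, 98, 96, 96, 96, 113, 131, 89, 82]
```

```bash

python3 -m jog '[[1,-0.001,0,0.006,0,0,0],[1,-0.001,0,0.012,0,0,0],[1,-0.001,0,0.016,0,0,0],[1,-0.001,0,0.017,0,0,0],[1,-0.001,0,0.017,0,0,0]]'; python3 -m jog '[[1,0,0,0.001,0,0,0],[1,0,0,0.001,0,0,0]]'; python3 -m jog '[[1,0,0,0.001,0,0,0],[1,0,0,0.001,0,0,0]]'
```

```text
clock: 31.2
tcp_pos: [619.7, -56.4, 51.5]
orientation: [-2.221, -2.221, -0.0]
wrist_force: [-0.3, 0.2, -2.8]
gripper_width: 62.2
gripper_force: 65.8
clock: 31.45
tcp_pos: [619.8, -56.4, 50.7]
orientation: [-2.221, -2.221, -0.001]
wrist_force: [0.5, 1.4, -2.0]
gripper_width: 62.2
gripper_force: 65.8
clock: 31.7
tcp_pos: [619.9, -56.4, 50.0]
orientation: [2.221, 2.221, 0.001]
wrist_force: [-0.2, -0.8, 0.2]
gripper_width: 61.8
gripper_force: 66.2
```

```bash

python3 -m jog '[[1,0,0,0.0007,0,0,0],[1,0,0,0.0007,0,0,0]]'
python3 -m jog '[[0.15,0,0,0,0,0,0],[0.1,0,0,0,0,0,0],[0.1,0,0,0,0,0,0],[0.1,0,0,-0.02,0,0,0],[0.05,0,0,-0.06,0,0,0],[0,0,0,-0.11,0,0,0],[0,0,0,-0.16,0,0,0],[0,0,0,-0.18,0,0,0]]'
python3 -m jog '[[0,-0.04,0,-0.03,0,0,0],[0,-0.08,0,-0.03,0,0,0],[0,-0.08,0,-0.03,0,0,0],[0,-0.08,0,-0.03,0,0,0]]'
python3 - <<'E'
from tan import *
im,c=snap('wrist','w17');print(get_state()['tcp_pos'])
tan('w17',700,[66,76,86],40)
g=cv2.GaussianBlur(im,(3,3),0).astype(int).sum(2)/3;h=cv2.cvtColor(im,cv2.COLOR_RGB2HSV)
P=lambda x,y,z:np.round(proj(c,[x,y,z]),1).tolist()
print('pred lids',P(622,139.5,66),P(621.7,41.5,76),P(620.4,-57,86))
m=(h[...,0]>95)&(h[...,0]<112)&(h[...,1]>35)
for ce,s,l in comps(m,60,3000):
    r=cv2.minAreaRect(np.argwhere(l)[:,::-1].astype(np.float32));print('blue',ce.round(1),s[4],np.round(r[1],1),onz(c,*ce,45).round(1))
E
```

```text
clock: 31.95
tcp_pos: [619.9, -56.4, 49.9]
orientation: [2.221, 2.221, 0.001]
wrist_force: [-2.6, 1.2, 5.7]
gripper_width: 61.6
gripper_force: 66.3
clock: 32.95
tcp_pos: [621.5, -56.2, 233.0]
orientation: [2.218, 2.218, 0.008]
wrist_force: [-0.0, 0.2, -0.7]
gripper_width: 85.4
gripper_force: 0.0
clock: 33.45
tcp_pos: [619.6, -135.5, 258.3]
orientation: [-2.219, -2.221, -0.001]
wrist_force: [0.7, 0.2, -0.7]
gripper_width: 85.4
gripper_force: 0.0
[ 619.65142751 -134.6119287   258.38964858]
w17 [293, 0, 50, 42, 1745] ell [317.3   9.6] [50.2 63.1] [[621.2, 42.3, 66.0], [621.2, 39.0, 76.0], [621.2, 35.8, 86.0]]
w17 [286, 80, 62, 65, 3039] ell [316.6 111.9] [60.8 63.9] [[620.5, -55.8, 66.0], [620.5, -56.1, 76.0], [620.5, -56.5, 86.0]]
w17 [413, 183, 45, 38, 938] ell [436.1 201.3] [32.9 48.7] [[762.7, -157.2, 66.0], [758.5, -154.5, 76.0], [754.2, -151.8, 86.0]]
w17 [476, 260, 93, 50, 813] ell [519.  284.7] [ 57.5 100.2] [[882.4, -269.0, 66.0], [874.5, -263.0, 76.0], [866.7, -256.9, 86.0]]
pred lids [318.3, -111.9] [317.8, 6.7] [316.5, 112.5]
blue [317.8   8.5] 544 [12.  45.3] [621.8  50.2  45. ]
blue [226.1  75.6] 201 [27.4  7.2] [518.3 -15.9  45. ]
blue [316.2 112.1] 742 [58.6 12.9] [620.  -55.3  45. ]
blue [265.1 253.4] 131 [ 5.3 24.3] [ 551.9 -234.8   45. ]
blue [315.3 307.1] 301 [30.7 10.6] [ 618.8 -317.2   45. ]
```

```bash
python3 - <<'E'
from tn import *
snap('scene','s2');snap('top','t2');V={}
for n in('t2','s2'):
    im,c=load(n);h=cv2.cvtColor(im,cv2.COLOR_RGB2HSV);m=(h[...,0]>90)&(h[...,0]<120)&(h[...,1]>50);M=np.zeros_like(m)
    if n=='t2':M[185:210,205:300]=1
    else:M[235:315,315:400]=1
    V[n]=(c,sorted([a for a,s,_ in comps(m&M,10,300)],key=lambda p:p[0]));print(n,V[n][1])
    tn=load('top0' if n=='t2' else 'scene0')[0];d=cv2.absdiff(cv2.GaussianBlur(im,(5,5),0),cv2.GaussianBlur(tn,(5,5),0)).max(2);b=(slice(138,168),slice(390,420)) if n=='t2' else (slice(175,210),slice(222,250))
    print('carton diff',d[b].mean())
    b=(slice(232,252),slice(392,445)) if n=='t2' else (slice(146,172),slice(280,315));print('syr diff',d[b].mean())
a,b=V['t2'],V['s2']
print(triN([(a[0],a[1][0]),(b[0],b[1][-1])]),triN([(a[0],a[1][-1]),(b[0],b[1][0])]))
E
```

```text
t2 [array([223.51851852, 195.74074074]), array([278.23076923, 196.61538462])]
carton diff 14.364444444444445
syr diff 13.403773584905661
s2 [array([317.66666667, 281.07407407]), array([336.36, 250.12]), array([369.70967742, 291.29032258])]
carton diff 9.523469387755101
syr diff 20.565934065934066
(array([519.1, 106.9,  48.3]), array([0.9])) (array([544.1, -15.9, -72. ]), array([27.1]))
```

```bash
python3 - <<'E'
from tn import *
a=load('t2')[1];b=load('s2')[1]
print(triN([(a,(278.23,196.62)),(b,(336.36,250.12))]))
print(workorder.close_job())
E
```

```text
(array([517.7, -15.7,  48.3]), array([0.8]))
the job is handed in; nothing more can be done
None
```

I handed the job in at about 33.6 s of the 106 s. By my last measurements the guide is flat and white face up in its recess, and each jar stands upright in its own well (small and medium checked just after release). I saw no drops and the arm touched nothing around the stack, but the final image comparison for the carton and syringe was inconclusive.

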